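Pack the red-and-gold gift set into its carton at the herbal pharmacy

ROBOT

A 7-joint arm with a two-finger parallel gripper is mounted at the origin on the work surface. World frame = base frame: x ahead of the robot, y to its left, z up, the work surface at z = 0. Lengths are in m, angles in degrees, forces in N, time in s.
With the tool pointing down it reaches from about 0.425 to 0.875 m from the base axis. Payload 4.7 kg.
Tool frame: the origin (TCP) lies on the front face of the gripper's body, between the roots of the fingers; the fingertips stand 70 mm ahead of it and the grasp point (between the pads) lies 51 mm ahead of it (tip_extent is the distance from the TCP to the fingertips, in m); z points along the fingers, y is the direction in which the jaws open and shut (so a half turn about z gives the same grasp; the last joint's range is limited). The gripper opens to 87 mm and grips with 3 to 60 N. Pads are 19 mm wide; open, the fingers measure 117 mm over their backs; the gripper's body (75 mm by 190 mm) begins 51 mm behind the grasp point.
Start: joints at [75.235, 18.392, -4.016, 83.108, 1.295, 78.541, -3.26], TCP at [0.174, -0.626, 0.292] pointing down, gripper open.
Joint ranges: [-163.93, 163.93], [-17.29, 119.83], [-79.2, 71.16], [3.27, 140.29], [-89.18, 269.18], [5.43, 117.66], [-154.24, 154.24]. Speed limits (degrees/s): [147.25, 147.25, 180, 180, 180, 180, 180].

INTERFACE

Orientations are given as [roll, pitch, yaw] about the fixed x, y, z axes, in that order (R = Rz(yaw) Ry(pitch) Rx(roll)).
In Python, from cell import * gives the robot as it stands.
- The arm moves only by the tool carry_out, never from a script. Its argument "increments" is text: rows parted by semicolons, each of 7 numbers parted by spaces: the opening, from 0 (shut) to 1 (fully open), then the shift along the tool's x, y, z in m, then the turn, a rotation vector about the tool's x, y, z in degrees. A call has 1 to 20 rows; each row shifts and turns the pose as measured when the row begins, along the tool's axes as they then stand; what a row does not reach is not made up. A row lasts 1/8 s, in which the tool goes at most 62.5 mm and 10.7 degrees, less where a joint would pass 70% of its speed; a pose out of reach is approached as far as the arm can. A call is refused whole if a number of a shift passes 0.0625 or a number of a turn 10.7, either way. A call with a gripper value outside its range is refused whole. The fingers move at their own pace and stop on an object; "force" is the grip in N (left out, the last holds). Time passes only in rows, so rows that do not move let the fingers close. It gives the time, the measured TCP pose, the force and the opening at its end, in the units of the state.
- get_obs(): the state, without advancing time (a new reading comes with each control period).
- read_camera(name): name is "scene" or "top" or "wrist"; returns a dict with "img" (400x640x3 uint8, blue, green, red), "fx", "fy", "cx", "cy" (pixels), "world_from_camera" (4x4, takes a point from camera to world coordinates). Camera axes: x right, y down, z forward; pixel columns grow to the right and rows downward; lengths in m; the calibration is good to about 2 mm. A picture is of the moment at which its call begins. There is no depth.
- sign_off(): hands the job in, once; it reports no verdict.
Trained networks look in a picture, given as the dict that the camera call returned (one of the last four; its "shot" number tells which), for a name from the list of things; names that differ only in an ending like _2 or _b are one class to them, and where a whole thing is asked for, a point or a joint stands for the part that bears it (a point fixed in the world has none). Each returns a list of dicts, best first, with "confidence" (0 to 1); they miss things now and then, are a little off and sometimes report something else, mostly with a low value. They report only what shows in the picture. A call takes as long as a camera call.
- masks_of(target, picture): "pixels" (400x640 bool, what is visible of it) and "bbox" ([left, top, right, bottom] in pixels, round what is visible of it).
The state is a dict: "time_s": time; "qpos": joint angles; "joint_velocities": joint speeds; "effort": joint torques, N m; "tool_pos": TCP position; "tool_rot": TCP orientation; "force": force on the tool from outside, world axes, zero at the start; "wrist_torque": the same for the moment, N m; "grip_width": finger opening in m.
Only numpy, scipy, OpenCV 4.12 (cv2) and the standard library are available. Lean on these libraries where they do the work, as an engineer would, in place of code of your own. Each camera call takes 0.05 s, during which the arm holds its last target.

TASK

A customer has bought the red-and-gold gift set. Pack its four red packs into the shallow open carton so that all four fit at once: set each down without dropping it, the way up it stands now, flat on the carton's floor inside the rim and none on top of another, so that the lid can go on. Leave the blue and green packs standing where they are.

Things in the scene. Friction and masses are not known exactly. Their poses are not given: they have to be found in the camera images.
- carton: Shallow open base of a gift carton, fixed: brown cardboard, white paper floor. Outside 152 (its x) x 192 (its y) x 24 mm high, walls and floor 4 mm thick: inside 144 x 184 mm. Origin: centre of its underside, on the counter. Left or right on the counter, turned up to 0.25 rad. The long box fits only along a long wall, the other three in a row along the other.
- long_red: Red long flat carton box with gold bands and a gold frame on top, 56 (its x) x 164 (its y) x 58 mm high, about 0.3 kg, loose. Origin: centre of its underside; z up. 
- small_red: Red small pill box with gold stripes, 64 (its x) x 48 (its y) x 58 mm high, about 0.16 kg, loose. Origin: centre of its underside; z up. 
- round_red: Red round tin with gold rings and a paper label, 58 mm diameter, 95 mm high, about 0.26 kg, loose. Origin: centre of its underside; z up. 
- tall_red: Red tall rectangular tin with gold bands, 60 (its x) x 44 (its y) x 118 mm high, about 0.24 kg, loose. Origin: centre of its underside; z up. 
- long_blue: Blue and white long box, same shape and size as the long red one. Another customer's: leave it. Origin: centre of its underside; z up. 
- round_green: Green and white round tin, 58 mm diameter, 95 mm high. Not part of the set: leave it. Origin: centre of its underside; z up. 
- tall_blue: Blue and white tall tin, 60 x 44 x 118 mm high. Not part of the set: leave it. Origin: centre of its underside; z up. 
- pan: Empty stainless steel herb pan, teardrop shaped, 240 (its x, spout at -x) x 170 x 38 mm high, standing fixed on the other side of the counter from the carton. Not used. Origin: centre of its underside; z up. 

How it is judged:
By the outcome, as a careful person would: the job done as asked, in the order asked, and still so for the second after the job is handed in, with the robot touching nothing.
It also fails if it takes over 122 s, if anything falls off the work surface, if the arm or the gripper's body presses on something with over 40 N, if the wrist force passes 120 N, or if a joint passes its speed limit or range.

## Working session

There is one attempt and no reset: what is moved stays moved. The work goes in short steps, Python scripts to look and compute and a tool call to move; the robot and the scene stay as the last step left them, time stands still between calls to the robot, and variables do not carry over. Pictures are saved under pics/ and viewed, and the job is handed in when it is done.

Besides the shell and the picture viewer there is one more tool, called after "Call:" as name(argument=value, ...) on one line, values as JSON. carry_out: Moves the arm, as the interface text tells. Its arguments: {"type":"object","properties":{"increments":{"type":"string"},"force":{"type":"number"}},"required":["increments"]}

```bash
mkdir -p pics; ls; python3 - <<'E'
from cell import *
import cv2,numpy as np
o=get_obs();print(o)
for n in("scene","top","wrist"):
    p=read_camera(n);cv2.imwrite(f"pics/{n}0.png",p["img"]);print(n,p["fx"],p["fy"],p["cx"],p["cy"],np.round(p["world_from_camera"],4).tolist(),p["shot"])
E
```

```text
pics
{'time_s': 0.0, 'qpos': array([75.23460887, 18.44035398, -4.01724203, 83.17663823,  1.29300336,
       78.53985922, -3.26033431]), 'joint_velocities': array([ 0.08453664,  0.14060948, -0.03928938,  0.03026053,  0.01454107,
       -0.11222442,  0.08415642]), 'effort': array([ 8.35619267e-04, -4.91290784e+01, -4.03892091e-01, -3.12521982e+01,
       -6.40306226e-02,  4.37714683e-02,  1.86629445e-04]), 'tool_pos': array([ 0.17437518, -0.62572839,  0.29113172]), 'tool_rot': array([-1.79888290e+02,  3.28982650e-03,  1.55760728e+01]), 'force': array([-0.32970862,  0.54919312,  0.56542803]), 'wrist_torque': array([ 0.00983272, -0.05266091, -0.00867985]), 'grip_width': 0.08673237123674894}
scene 511.2236258425517 511.2236258425517 319.94100754511 185.78325957133944 [[-0.3141, 0.7968, -0.5162, 1.2305], [0.9493, 0.2568, -0.1813, 0.2403], [-0.0119, -0.547, -0.8371, 1.1071], [0.0, 0.0, 0.0, 1.0]] 1
top 484.30372133283447 484.30372133283447 319.4404755009863 204.76503269478252 [[-0.0194, -0.9892, 0.1452, 0.4198], [-0.9998, 0.0177, -0.0127, 0.011], [0.01, -0.1454, -0.9893, 1.04], [0.0, 0.0, 0.0, 1.0]] 2
wrist 311.94838905107247 311.94838905107247 319.34357422812377 194.69053190968472 [[0.2696, -0.9275, -0.2589, 0.2459], [-0.963, -0.2602, -0.0707, -0.6049], [-0.0017, 0.2683, -0.9633, 0.3846], [0.0, 0.0, 0.0, 1.0]] 3
```

View pics/scene0.png

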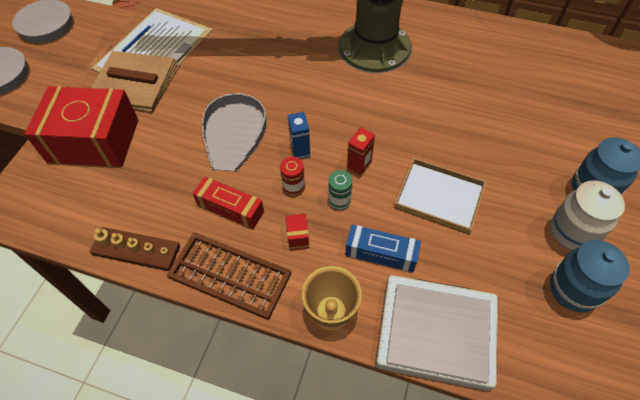

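View pics/top0.png

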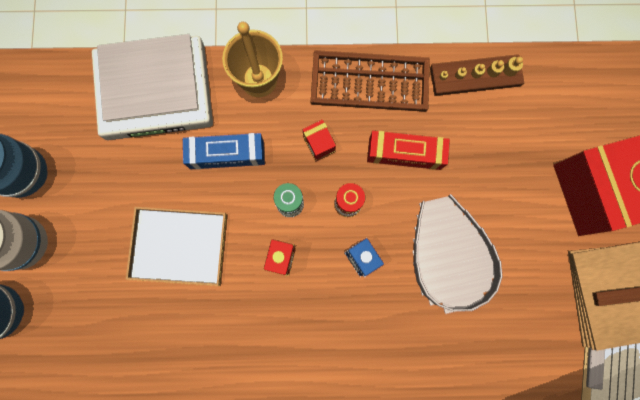

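```bash
cat > h.py <<'E'
from cell import *
import cv2,numpy as np
from scipy.optimize import minimize
DIM=dict(carton=(.152,.192,.024),long_red=(.056,.164,.058),small_red=(.064,.048,.058),round_red=(.058,0,.095),tall_red=(.06,.044,.118),long_blue=(.056,.164,.058),round_green=(.058,0,.095),tall_blue=(.06,.044,.118))
def pts(n,x,y,yaw,z0=0):
    a,b,h=DIM[n]
    if b==0:
        t=np.linspace(0,2*np.pi,40,endpoint=False);P=np.c_[a/2*np.cos(t),a/2*np.sin(t)]
    else: P=np.array([[a,b],[-a,b],[-a,-b],[a,-b]])/2
    c,s=np.cos(yaw),np.sin(yaw);P=P@np.array([[c,s],[-s,c]])+[x,y]
    return np.r_[np.c_[P,np.full(len(P),z0)],np.c_[P,np.full(len(P),z0+h)]]
def proj(p,X):
    T=np.linalg.inv(p["world_from_camera"]);C=X@T[:3,:3].T+T[:3,3]
    return np.c_[p["fx"]*C[:,0]/C[:,2]+p["cx"],p["fy"]*C[:,1]/C[:,2]+p["cy"]]
def sil(p,X):
    h=cv2.convexHull(proj(p,X).astype(np.float32))[:,0]
    m=np.zeros((400,640),np.uint8);cv2.fillPoly(m,[np.round(h*16).astype(np.int32)],255,cv2.LINE_AA,4);return m/255.
def back(p,u,v,z):
    W=p["world_from_camera"];d=W[:3,:3]@np.array([(u-p["cx"])/p["fx"],(v-p["cy"])/p["fy"],1]);o=W[:3,3]
    return (o+d*(z-o[2])/d[2])[:2]
def fit(n,views,x0=None,z0=0,yaws=None):
    # views: list of (pic,mask)
    def cost(q):
        c=0
        for p,m in views:
            s=sil(p,pts(n,q[0],q[1],q[2]/10,z0));c+=1-np.minimum(s,m).sum()/np.maximum(s,m).sum()
        return c
    if x0 is None:
        p,m=views[0];v,u=np.nonzero(m);x0=back(p,u.mean(),v.mean(),z0+DIM[n][2]/2)
    best=None
    for y in (yaws if yaws is not None else np.radians(np.arange(-90,90,20)) if DIM[n][1] else [0]):
        r=minimize(cost,[x0[0],x0[1],y*10],method="Nelder-Mead",options=dict(initial_simplex=[[x0[0],x0[1],y*10],[x0[0]+.01,x0[1],y*10],[x0[0],x0[1]+.01,y*10],[x0[0],x0[1],y*10+1.5]],xatol=1e-4,fatol=1e-4))
        if best is None or r.fun<best.fun:best=r
    return best.x[0],best.x[1],best.x[2]/10,best.fun/len(views)
E
cat > a.py <<'E'
from h import *
P=[read_camera("top"),read_camera("scene")]
im=[p["img"].copy() for p in P]
for n in DIM:
    V=[]
    for p in P:
        m=masks_of(n,p)
        if m: print(n,[ (round(k["confidence"],2),np.round(k["bbox"]).tolist()) for k in m[:2]]); V.append((p,m[0]["pixels"].astype(float)))
    for vs in ([V[:1],V[1:],V] if len(V)==2 else [V]):
        if not vs: continue
        x,y,w,f=fit(n,vs);print("  %.4f %.4f yaw %.1f cost %.3f"%(x,y,np.degrees(w),f))
    for p,i in zip(P,im):
        X=pts(n,x,y,w);k=len(X)//2
        for X_ in(X[:k],X[k:]):cv2.polylines(i,[np.round(proj(p,X_)).astype(int)],True,(255,255,0),1)
cv2.imwrite("pics/ft.png",cv2.resize(im[0][20:320,80:480],(800,600)));cv2.imwrite("pics/fs.png",cv2.resize(im[1][80:320,170:490],(800,600)))
E
python3 a.py
```

```text
carton [(0.9, [126.0, 207.0, 227.0, 282.0])]
carton [(0.91, [393.0, 156.0, 488.0, 231.0])]
  0.4894 0.2996 yaw -5.5 cost 0.025
  0.4861 0.2975 yaw -5.1 cost 0.034
  0.4884 0.2987 yaw -4.9 cost 0.039
long_red [(0.93, [365.0, 130.0, 450.0, 168.0])]
long_red [(0.71, [193.0, 175.0, 260.0, 231.0])]
  0.6822 -0.1912 yaw -7.4 cost 0.075
  0.6802 -0.1951 yaw -8.6 cost 0.063
  0.6824 -0.1922 yaw -7.6 cost 0.077
small_red [(0.76, [305.0, 122.0, 331.0, 161.0]), (0.32, [275.0, 184.0, 305.0, 217.0])]
  0.7080 -0.0046 yaw 22.6 cost 0.105
round_red [(0.98, [331.0, 182.0, 365.0, 217.0])]
round_red [(0.78, [278.0, 154.0, 305.0, 195.0])]
  0.5729 -0.0630 yaw 13.0 cost 0.082
  0.5718 -0.0652 yaw -0.5 cost 0.138
  0.5744 -0.0638 yaw 8.1 cost 0.113
tall_red [(0.88, [263.0, 243.0, 297.0, 272.0]), (0.71, [180.0, 133.0, 265.0, 166.0])]
tall_red [(0.93, [347.0, 127.0, 372.0, 173.0])]
  0.4568 0.0793 yaw 164.2 cost 0.133
  0.4537 0.0770 yaw -7.6 cost 0.122
  0.4577 0.0786 yaw -9.8 cost 0.146
long_blue [(0.84, [182.0, 132.0, 265.0, 168.0]), (0.55, [366.0, 129.0, 452.0, 170.0])]
long_blue [(0.64, [343.0, 224.0, 420.0, 273.0])]
  0.6871 0.1988 yaw 2.1 cost 0.069
  0.6850 0.1978 yaw 3.2 cost 0.058
  0.6869 0.1981 yaw -178.0 cost 0.068
round_green [(0.89, [276.0, 184.0, 304.0, 216.0])]
round_green [(0.91, [328.0, 172.0, 353.0, 210.0])]
  0.5751 0.0609 yaw 7.8 cost 0.084
  0.5724 0.0595 yaw 8.8 cost 0.081
  0.5750 0.0612 yaw 6.9 cost 0.089
tall_blue [(0.7, [345.0, 241.0, 380.0, 278.0]), (0.54, [126.0, 207.0, 225.0, 282.0])]
tall_blue [(0.65, [288.0, 112.0, 311.0, 158.0])]
  0.4544 -0.0860 yaw -144.9 cost 0.100
  0.4508 -0.0898 yaw 24.4 cost 0.155
  0.4537 -0.0872 yaw 26.2 cost 0.142
```

View pics/ft.png

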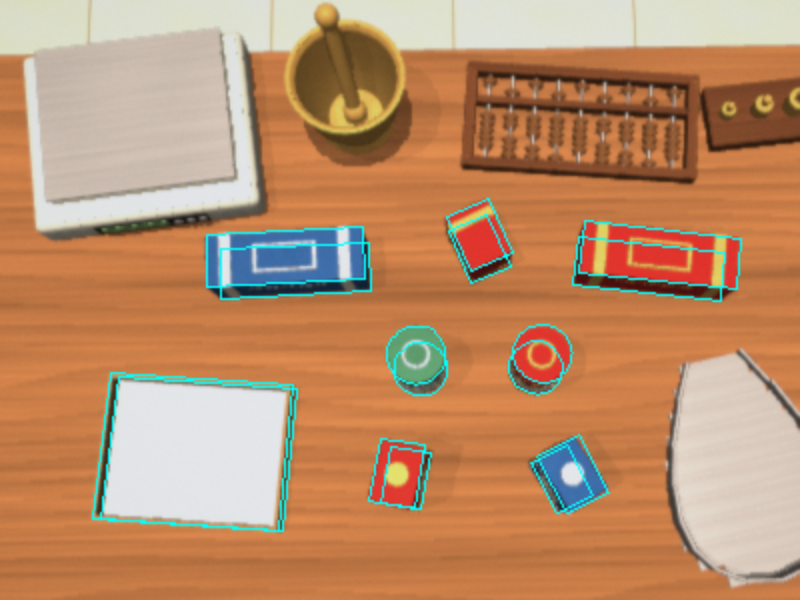

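View pics/fs.png

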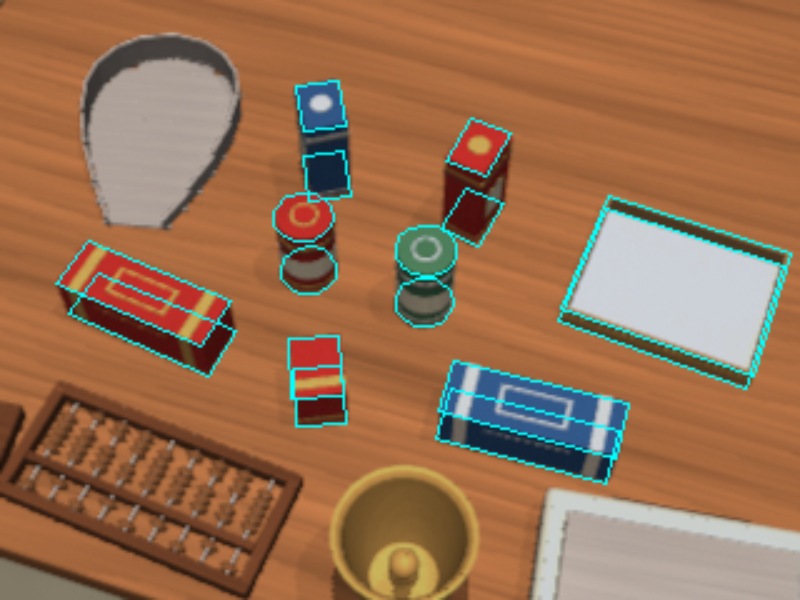

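```bash
cat > plan.py <<'E'
import sys
from cell import *
import numpy as np
from scipy.spatial.transform import Rotation as R
# plan.py x y z w n : ideal increments
x,y,z,w=map(float,sys.argv[1:5]);n=int(sys.argv[5])
o=get_obs();p=o["tool_pos"];r=R.from_euler("xyz",o["tool_rot"],degrees=True)
g=R.from_euler("xyz",[180,0,w],degrees=True)
rv=(r.inv()*g).as_rotvec(degrees=True)
if n==1: print(np.round(r.inv().apply(np.array([x,y,z])-p),4),np.round(rv,2))
else:
    for i in range(n):
        c=r*R.from_rotvec(rv*i/n,degrees=True)
        d=c.inv().apply((np.array([x,y,z])-p)/n)
        print("%.3f %.3f %.3f  %.1f %.1f %.1f"%(*d,*(rv/n)),end="; ")
    print()
print("t",o["time_s"],"pos",np.round(p,4),"rot",np.round(o["tool_rot"],2),"F",np.round(o["force"],1),"gw",round(o["grip_width"],4),"q",np.round(o["qpos"],0))
E
python3 plan.py .6815 -.193 .28 82.1 17
python3 - <<'E'
from h import *
p=read_camera("top")
for uv in((45,165),(43,240),(20,310),(285,60),(245,30)): print(uv,[np.round(back(p,*uv,z),3).tolist() for z in (0,.1,.15)])
E
```

```text
0.036 -0.017 0.001  0.0 0.0 -3.9; 0.037 -0.014 0.001  0.0 0.0 -3.9; 0.037 -0.012 0.001  0.0 0.0 -3.9; 0.038 -0.009 0.001  0.0 0.0 -3.9; 0.039 -0.006 0.001  0.0 0.0 -3.9; 0.039 -0.004 0.001  0.0 0.0 -3.9; 0.039 -0.001 0.001  0.0 0.0 -3.9; 0.039 0.002 0.001  0.0 0.0 -3.9; 0.039 0.004 0.001  0.0 0.0 -3.9; 0.039 0.007 0.001  0.0 0.0 -3.9; 0.038 0.010 0.001  0.0 0.0 -3.9; 0.037 0.012 0.001  0.0 0.0 -3.9; 0.036 0.015 0.001  0.0 0.0 -3.9; 0.035 0.017 0.001  0.0 0.0 -3.9; 0.034 0.020 0.001  0.0 0.0 -3.9; 0.033 0.022 0.001  0.0 0.0 -3.9; 0.031 0.024 0.001  0.0 0.0 -3.9; 
t 1.05 pos [ 0.1745 -0.6262  0.2923] rot [179.99   0.    15.58] F [-0.3 -0.2  0.8] gw 0.0869 q [75. 18. -4. 83.  1. 79. -3.]
(45, 165) [[0.671, 0.595], [0.647, 0.539], [0.635, 0.511]]
(43, 240) [[0.507, 0.589], [0.499, 0.534], [0.494, 0.506]]
(20, 310) [[0.361, 0.628], [0.367, 0.569], [0.37, 0.539]]
(285, 60) [[0.906, 0.069], [0.859, 0.064], [0.836, 0.061]]
(245, 30) [[0.98, 0.16], [0.926, 0.146], [0.899, 0.139]]
```

Call:
carry_out(increments="1 0.036 -0.017 0 0 0 -3.9; 1 0.037 -0.014 0 0 0 -3.9; 1 0.037 -0.012 0 0 0 -3.9; 1 0.038 -0.009 0 0 0 -3.9; 1 0.039 -0.006 0 0 0 -3.9; 1 0.039 -0.004 0 0 0 -3.9; 1 0.039 -0.001 0 0 0 -3.9; 1 0.039 0.002 0 0 0 -3.9; 1 0.039 0.004 0 0 0 -3.9; 1 0.039 0.007 0 0 0 -3.9; 1 0.038 0.01 0 0 0 -3.9; 1 0.037 0.012 0 0 0 -3.9; 1 0.036 0.015 0 0 0 -3.9; 1 0.035 0.017 0 0 0 -3.9; 1 0.034 0.02 0 0 0 -3.9; 1 0.033 0.022 0 0 0 -3.9; 1 0.031 0.024 0 0 0 -3.9; 1 0 0 0 0 0 0", force=20)

```text
time_s: 3.35
tool_pos: [0.6933, -0.132, 0.2943]
tool_rot: [179.7, 0.1, 87.0]
force: [-0.4, -1.1, 0.6]
grip_width: 0.0869
```

```bash
python3 plan.py .6815 -.193 .28 82.1 1; python3 - <<'E'
from h import *
p=read_camera("wrist");n="long_red"
m=masks_of(n,p);V=[(p,m[0]["pixels"].astype(float))]
i=p["img"].copy()
f=fit(n,V,(.6815,-.193),yaws=[-.14]);print(m[0]["bbox"],f,np.degrees(f[2]))
X=pts(n,*f[:3])
for k in(X[:4],X[4:]):cv2.polylines(i,[np.round(proj(p,k)).astype(int)],True,(255,255,0),1)
cv2.imwrite("pics/w1.png",i)
E
```

```text
[-0.0615 -0.0087  0.0144] [0.26 0.11 4.94]
t 3.35 pos [ 0.6933 -0.132   0.2943] rot [1.7975e+02 1.2000e-01 8.7040e+01] F [-0.4 -1.1  0.6] gw 0.0869 q [ 31.  28. -33.  73.  15.  82.  -4.]
[282.8, 147.3, 346.9, 295.0] (np.float64(0.6844955166716422), np.float64(-0.1903726911364306), np.float64(-0.13427768848700822), np.float64(0.21362212915788648)) -7.693544833077976
```

View pics/w1.png

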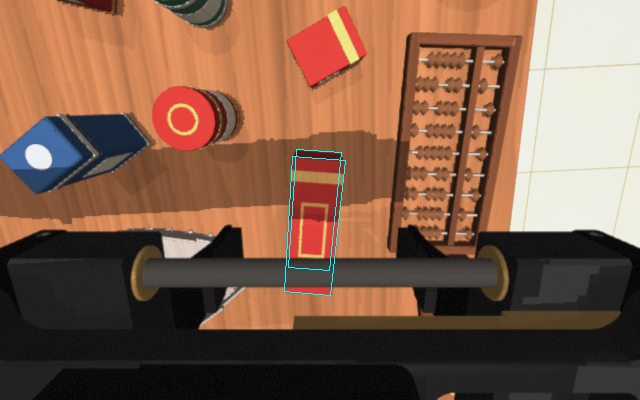

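Call:
carry_out(increments="1 -0.03 -0.005 0.007 0 0 2.4; 1 -0.03 -0.005 0.007 0 0 2.4; 1 0 0 0 0 0 0;1 0 0 0 0 0 0")

```text
time_s: 3.95
tool_pos: [0.6727, -0.2073, 0.2798]
tool_rot: [179.8, 0.6, 81.0]
force: [-0.2, 0.9, 0.0]
grip_width: 0.087
```

```bash
python3 plan.py .682 -.192 .098 82.3 1
```

```text
[0.0184 0.0062 0.1817] [ 0.17  0.58 -1.34]
t 3.95 pos [ 0.6727 -0.2073  0.2798] rot [179.83   0.58  80.96] F [-0.2  0.9  0. ] gw 0.087 q [ 35.  28. -30.  75.  14.  81.  -3.]
```

Call:
carry_out(increments="1 0.009 0.003 0.02 0 0.3 -0.7; 1 0.005 0.002 0.03 0 0.2 -0.4; 1 0.002 0 0.03 0 0 0; 1 0 0 0.03 0 0 0; 1 0 0 0.02 0 0 0; 1 0 0 0.01 0 0 0; 1 0 0 0 0 0 0; 1 0 0 0 0 0 0")

```text
time_s: 4.95
tool_pos: [0.6828, -0.1821, 0.1316]
tool_rot: [179.8, -0.3, 82.8]
force: [1.0, 0.0, 0.9]
grip_width: 0.087
```

```bash
python3 plan.py .682 -.192 .098 82.3 1
```

```text
[-0.0102  0.0003  0.0336] [ 0.21 -0.35  0.46]
t 4.95 pos [ 0.6828 -0.1821  0.1316] rot [179.79  -0.35  82.77] F [1.  0.  0.9] gw 0.087 q [ 34.  34. -29.  83.  17.  67.  -5.]
```

Call:
carry_out(increments="1 -0.005 0 0.014 0 0 0; 1 -0.003 0 0.012 0 0 0; 1 -0.001 0 0.005 0 0 0.3; 1 0 0 0 0 0 0; 1 0 0 0 0 0 0")

```text
time_s: 5.58
tool_pos: [0.6825, -0.1926, 0.1002]
tool_rot: [179.6, -0.3, 82.4]
force: [-0.0, -0.4, 0.4]
grip_width: 0.087
```

```bash
python3 plan.py .682 -.192 .098 82.3 1; python3 - <<'E'
from h import *
p=read_camera("wrist");cv2.imwrite("pics/w2.png",p["img"])
E
```

```text
[ 0.0005 -0.0006  0.0022] [ 0.38 -0.3   0.06]
t 5.575 pos [ 0.6825 -0.1926  0.1002] rot [179.62  -0.3   82.36] F [-0.  -0.4  0.4] gw 0.087 q [ 34.  36. -29.  84.  18.  64.  -6.]
```

View pics/w2.png

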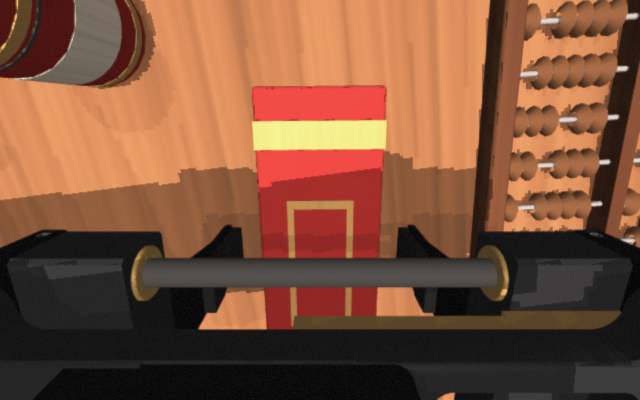

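Call:
carry_out(increments="0 0 0 0.001 0 0 0; 0 0 0 0 0 0 0; 0 0 0 0 0 0 0; 0 0 0 0 0 0 0; 0 0 0 0 0 0 0; 0 0 0 0 0 0 0", force=30)

```text
time_s: 6.38
tool_pos: [0.683, -0.1923, 0.1001]
tool_rot: [179.5, -0.3, 82.4]
force: [1.3, 0.5, 0.2]
grip_width: 0.0557
```

Call:
carry_out(increments="0 0 0 -0.008 0 0 0; 0 0 0 -0.02 0 0 0; 0 0 0 -0.03 0 0 0; 0 0 0 -0.03 0 0 0; 0 0 0 -0.03 0 0 0; 0 0 0 -0.02 0 0 0; 0 0 0 -0.01 0 0 0; 0 0 0 -0.005 0 0 0; 0 0 0 0 0 0 0")

```text
time_s: 7.5
tool_pos: [0.6802, -0.1924, 0.2607]
tool_rot: [179.7, -0.3, 82.4]
force: [-0.2, 0.3, -4.2]
grip_width: 0.0558
```

```bash
cat > goal.py <<'E'
# carton pose and slot coordinates
import numpy as np
cx,cy,cw=.488,.2988,-5.2
def slot(a,b):
    c,s=np.cos(np.radians(cw)),np.sin(np.radians(cw));return cx+c*a-s*b, cy+s*a+c*b
print("long",slot(.072-.028-.004,0))
print("small",slot(-.072+.032+.004,-.092+.024+.004))
print("tall",slot(-.072+.030+.004,.092-.022-.004))
print("round",slot(-.072+.029+.004,0.002))
E
python3 goal.py; python3 plan.py .53 .295 .28 84.8 14
```

```text
long (np.float64(0.5278353759446388), np.float64(0.2951746967920888))
small (np.float64(0.44634767651716717), np.float64(0.23832617137569798))
tall (np.float64(0.4561381431456466), np.float64(0.3679724083561697))
round (np.float64(0.4493417736143727), np.float64(0.30432643942494536))
0.033 -0.015 -0.001  0.0 -0.0 -0.2; 0.033 -0.015 -0.001  0.0 -0.0 -0.2; 0.033 -0.015 -0.001  0.0 -0.0 -0.2; 0.033 -0.015 -0.001  0.0 -0.0 -0.2; 0.033 -0.015 -0.001  0.0 -0.0 -0.2; 0.033 -0.015 -0.001  0.0 -0.0 -0.2; 0.033 -0.015 -0.001  0.0 -0.0 -0.2; 0.033 -0.015 -0.001  0.0 -0.0 -0.2; 0.033 -0.014 -0.001  0.0 -0.0 -0.2; 0.033 -0.014 -0.001  0.0 -0.0 -0.2; 0.034 -0.014 -0.001  0.0 -0.0 -0.2; 0.034 -0.014 -0.001  0.0 -0.0 -0.2; 0.034 -0.014 -0.001  0.0 -0.0 -0.2; 0.034 -0.014 -0.001  0.0 -0.0 -0.2; 
t 7.5 pos [ 0.6802 -0.1924  0.2607] rot [179.74  -0.31  82.44] F [-0.2  0.3 -4.2] gw 0.0558 q [ 35.  29. -31.  76.  14.  79.  -3.]
```

Call:
carry_out(increments="0 0.015 -0.007 -0.005 0 0 -0.2; 0 0.033 -0.015 -0.005 0 0 -0.2; 0 0.035 -0.015 -0.003 0 0 -0.2; 0 0.035 -0.015 -0.001 0 0 -0.2; 0 0.035 -0.015 0 0 0 -0.2; 0 0.035 -0.015 0 0 0 -0.2; 0 0.035 -0.015 0 0 0 -0.2; 0 0.035 -0.015 0 0 0 -0.2; 0 0.035 -0.014 0 0 0 -0.2; 0 0.035 -0.014 0 0 0 -0.2; 0 0.035 -0.014 0 0 0 -0.2; 0 0.032 -0.014 0 0 0 -0.2; 0 0.025 -0.011 0 0 0 0; 0 0.015 -0.007 0 0 0 0; 0 0.007 -0.003 0 0 0 0; 0 0 0 0 0 0 0; 0 0 0 0 0 0 0")

```text
time_s: 9.62
tool_pos: [0.5176, 0.295, 0.2705]
tool_rot: [-179.2, -0.3, 85.8]
force: [-0.6, 0.2, -3.1]
grip_width: 0.0557
```

```bash
python3 plan.py .528 .295 .2 84.8 1; cat > look.py <<'E'
import sys
from h import *
tag=sys.argv[1]
p=read_camera("wrist");i=p["img"].copy()
for q in sys.argv[2:]:
    n,x,y,w,z0=q.split(",");X=pts(n,float(x),float(y),np.radians(float(w)),float(z0));k=len(X)//2
    for X_ in(X[:k],X[k:]):cv2.polylines(i,[np.round(proj(p,X_)).astype(int)],True,(255,255,0),1)
cv2.imwrite(f"pics/{tag}.png",i)
E
python3 look.py w3 carton,.488,.2988,-5.2,0
```

```text
[0.0004 0.0114 0.0704] [-0.85 -0.27  1.  ]
t 9.625 pos [0.5176 0.295  0.2705] rot [-179.15   -0.28   85.79] F [-0.6  0.2 -3.1] gw 0.0557 q [  5.  18. -45.  91.  12.  77. -46.]
```

View pics/w3.png

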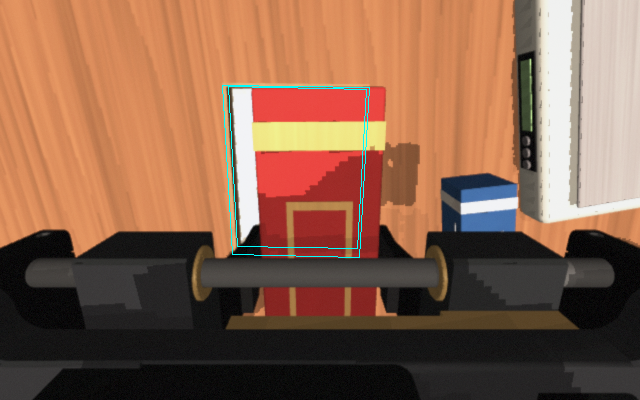

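Call:
carry_out(increments="0 0 0.005 0.012 -0.4 -0.2 0.4; 0 0 0.003 0.022 -0.3 0 0.3; 0 0 0.001 0.025 0 0 0; 0 0 0 0.02 0 0 0; 0 0 0 0.012 0 0 0; 0 0 0 0.006 0 0 0; 0 0 0 0 0 0 0; 0 0 0 0 0 0 0")

```text
time_s: 10.68
tool_pos: [0.5303, 0.2902, 0.1681]
tool_rot: [180.0, 0.0, 84.6]
force: [1.1, -0.5, -2.4]
grip_width: 0.0558
```

```bash
python3 plan.py .528 .295 .104 84.8 1;python3 look.py w4 carton,.488,.2988,-5.2,0
```

```text
[ 0.0046 -0.0028  0.0641] [ 0.02  0.01 -0.21]
t 10.675 pos [0.5303 0.2902 0.1681] rot [1.7998e+02 1.0000e-02 8.4590e+01] F [ 1.1 -0.5 -2.4] gw 0.0558 q [  3.  24. -43.  97.  17.  66. -49.]
```

View pics/w4.png

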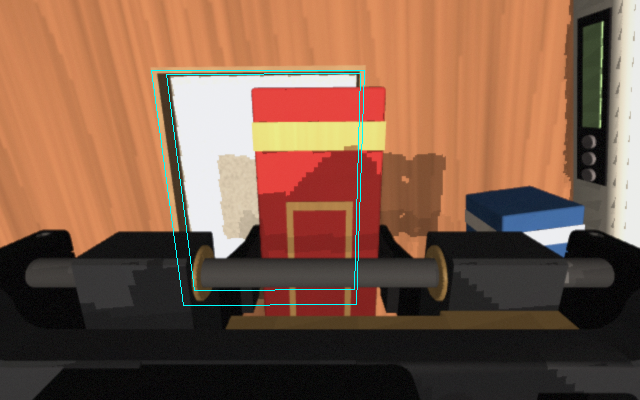

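Call:
carry_out(increments="0 0.002 -0.001 0.012 0 0 0; 0 0.001 -0.001 0.016 0 0 0; 0 0.001 0 0.012 0 0 0; 0 0 0 0.006 0 0 0; 0 0 0 0.003 0 0 0; 0 0 0 0 0 0 0; 0 0 0 0 0 0 0")

```text
time_s: 11.6
tool_pos: [0.5288, 0.295, 0.116]
tool_rot: [179.9, -0.0, 84.6]
force: [-0.2, 0.8, -2.9]
grip_width: 0.0559
```

```bash
python3 plan.py .528 .295 .104 84.8 1
```

```text
[-0.     -0.0008  0.012 ] [ 0.06 -0.01 -0.2 ]
t 11.6 pos [0.5288 0.295  0.116 ] rot [ 1.7994e+02 -1.0000e-02  8.4600e+01] F [-0.2  0.8 -2.9] gw 0.0559 q [  2.  27. -41.  99.  20.  61. -52.]
```

Call:
carry_out(increments="0 0 0 0.005 0 0 0; 0 0 0 0.004 0 0 0; 0 0 0 0.002 0 0 0; 0 0 0 0 0 0 0; 0 0 0 0 0 0 0")

```text
time_s: 12.22
tool_pos: [0.5293, 0.295, 0.105]
tool_rot: [179.9, -0.0, 84.6]
force: [-0.3, 0.0, -3.5]
grip_width: 0.0557
```

```bash
python3 plan.py .528 .295 .104 84.8 1;python3 look.py w5 carton,.488,.2988,-5.2,0
```

```text
[-0.0002 -0.0013  0.001 ] [ 0.13 -0.04 -0.22]
t 12.225 pos [0.5293 0.295  0.105 ] rot [ 1.7987e+02 -4.0000e-02  8.4580e+01] F [-0.3  0.  -3.5] gw 0.0557 q [  1.  28. -41. 100.  21.  60. -52.]
```

View pics/w5.png

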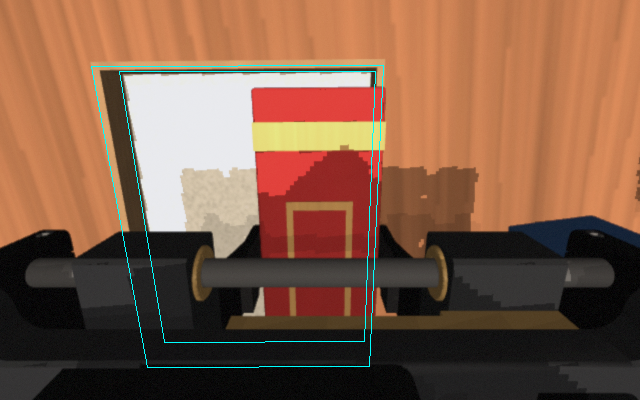

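Call:
carry_out(increments="0 0 0 0.001 0 0 0; 0 0 0 0.001 0 0 0; 0 0 0 0 0 0 0")

```text
time_s: 12.65
tool_pos: [0.5295, 0.2952, 0.1044]
tool_rot: [179.8, -0.0, 84.6]
force: [-0.7, 0.4, -2.9]
grip_width: 0.0554
```

Call:
carry_out(increments="0 0 0 0.001 0 0 0; 0 0 0 0.001 0 0 0; 0 0 0 0.001 0 0 0; 0 0 0 0 0 0 0")

```text
time_s: 13.15
tool_pos: [0.5296, 0.2955, 0.1043]
tool_rot: [179.8, 0.0, 84.6]
force: [-0.4, -0.7, -1.5]
grip_width: 0.0561
```

Call:
carry_out(increments="0 0 0 0.002 0 0 0; 0 0 0 0.002 0 0 0; 0 0 0 0 0 0 0")

```text
time_s: 13.52
tool_pos: [0.5297, 0.296, 0.1043]
tool_rot: [179.7, 0.2, 84.6]
force: [0.3, 1.2, -2.0]
grip_width: 0.0558
```

Call:
carry_out(increments="0.85 0 0 0 0 0 0; 0.85 0 0 0 0 0 0; 0.85 0 0 0 0 0 0; 0.85 0 0 0 0 0 0; 0.85 0 0 -0.01 0 0 0; 0.85 0 0 -0.02 0 0 0; 0.85 0 0 -0.03 0 0 0; 0.85 0 0 -0.04 0 0 0; 1 0 0 -0.04 0 0 0; 1 0 0 -0.025 0 0 0; 1 0 0 -0.01 0 0 0; 1 0 0 0 0 0 0")

```text
time_s: 15.02
tool_pos: [0.5291, 0.2981, 0.2933]
tool_rot: [179.2, -0.2, 84.7]
force: [0.1, -0.7, -0.8]
grip_width: 0.0868
```

```bash
cat > b.py <<'E'
import sys
from h import *
P=[read_camera("top"),read_camera("scene")]
im=[p["img"].copy() for p in P]
for q in sys.argv[1:]:
    n,z0=q.split(",");z0=float(z0);V=[]
    for p in P:
        m=masks_of(n,p)
        if m: V.append((p,m[0]["pixels"].astype(float)))
    for vs in ([V[:1],V[1:],V] if len(V)==2 else [V]):
        x,y,w,f=fit(n,vs,z0=z0);print(n,len(V),"%.4f %.4f yaw %.1f cost %.3f"%(x,y,np.degrees(w),f))
    for p,i in zip(P,im):
        X=pts(n,x,y,w,z0);k=len(X)//2
        for X_ in(X[:k],X[k:]):cv2.polylines(i,[np.round(proj(p,X_)).astype(int)],True,(255,255,0),1)
cv2.imwrite("pics/bt.png",cv2.resize(im[0][20:320,80:480],(800,600)));cv2.imwrite("pics/bs.png",cv2.resize(im[1][80:320,170:490],(800,600)))
E
python3 b.py long_red,.004 small_red,0; python3 plan.py .708 -.004 .26 202.6 18
```

```text
long_red 2 0.5304 0.2920 yaw -5.5 cost 0.148
long_red 2 0.5198 0.2930 yaw -2.7 cost 0.171
long_red 2 0.5295 0.2919 yaw -4.8 cost 0.168
small_red 2 0.7076 -0.0030 yaw 22.0 cost 0.094
small_red 2 0.7059 -0.0051 yaw 26.9 cost 0.075
small_red 2 0.7056 -0.0037 yaw 24.1 cost 0.095
-0.016 0.011 0.002  0.0 0.0 -6.5; -0.017 0.010 0.002  0.0 0.0 -6.5; -0.018 0.008 0.002  0.0 0.0 -6.5; -0.019 0.005 0.002  0.0 0.0 -6.5; -0.019 0.003 0.002  0.0 0.0 -6.5; -0.019 0.001 0.002  0.0 0.0 -6.5; -0.019 -0.001 0.002  0.0 0.0 -6.5; -0.019 -0.003 0.002  0.0 0.0 -6.5; -0.019 -0.005 0.002  0.0 0.0 -6.5; -0.018 -0.008 0.002  0.0 0.0 -6.5; -0.017 -0.010 0.002  0.0 0.0 -6.5; -0.016 -0.011 0.002  0.0 0.0 -6.5; -0.014 -0.013 0.002  0.0 0.0 -6.5; -0.013 -0.015 0.002  0.0 0.0 -6.5; -0.011 -0.016 0.002  0.0 0.0 -6.5; -0.009 -0.017 0.002  0.0 0.0 -6.5; -0.007 -0.018 0.002  0.0 0.0 -6.5; -0.005 -0.019 0.002  0.0 0.0 -6.5; 
t 15.325 pos [0.5286 0.2975 0.2909] rot [ 1.7943e+02 -6.0000e-02  8.4710e+01] F [ 0.1 -0.8 -0. ] gw 0.0869 q [  5.  18. -45.  89.  13.  78. -47.]
```

View pics/bs.png

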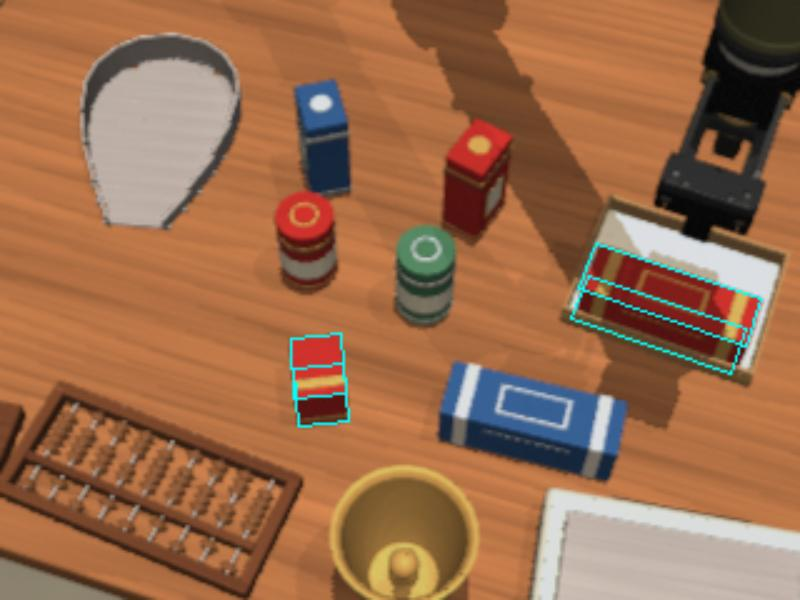

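Call:
carry_out(increments="1 -0.016 0.011 0.001 0 0 -6.6; 1 -0.017 0.01 0.001 0 0 -6.6; 1 -0.018 0.008 0.001 0 0 -6.6; 1 -0.019 0.005 0.001 0 0 -6.6; 1 -0.019 0.003 0.001 0 0 -6.6; 1 -0.019 0.001 0.001 0 0 -6.6; 1 -0.019 -0.001 0.001 0 0 -6.6; 1 -0.019 -0.003 0.001 0 0 -6.6; 1 -0.019 -0.005 0.001 0 0 -6.6; 1 -0.018 -0.008 0.001 0 0 -6.6; 1 -0.017 -0.01 0.001 0 0 -6.6; 1 0 0 0 0 0 0")

```text
time_s: 16.82
tool_pos: [0.6426, 0.1092, 0.2693]
tool_rot: [-179.8, -0.4, 159.8]
force: [0.7, 1.0, -1.0]
grip_width: 0.0872
```

```bash
python3 plan.py .7065 -.004 .26 204 7
```

```text
-0.014 -0.012 0.001  -0.0 -0.1 -6.3; -0.013 -0.014 0.001  -0.0 -0.1 -6.3; -0.011 -0.015 0.001  -0.0 -0.1 -6.3; -0.009 -0.016 0.001  -0.0 -0.1 -6.3; -0.008 -0.017 0.001  -0.0 -0.1 -6.3; -0.006 -0.018 0.001  -0.0 -0.1 -6.3; -0.004 -0.018 0.001  -0.0 -0.1 -6.3; 
t 16.825 pos [0.6426 0.1092 0.2693] rot [-179.81   -0.36  159.78] F [ 0.7  1.  -1. ] gw 0.0872 q [ 25.  28. -51.  83.  22.  80.  43.]
```

Call:
carry_out(increments="1 -0.014 -0.012 0 0 0 -6.3; 1 -0.013 -0.014 0 0 0 -6.3; 1 -0.011 -0.015 0 0 0 -6.3; 1 -0.009 -0.016 0 0 0 -6.3; 1 -0.007 -0.015 0 0 0 -6.3; 1 -0.005 -0.012 0 0 0 -5; 1 -0.002 -0.006 0 0 0 -3; 1 0 0 0 0 0 0; 1 0 0 0 0 0 0")

```text
time_s: 17.95
tool_pos: [0.6942, 0.0245, 0.2661]
tool_rot: [179.4, -0.7, -159.8]
force: [0.1, 0.1, -0.7]
grip_width: 0.0869
```

```bash
python3 plan.py .7065 -.004 .1 204 1; python3 look.py w6 small_red,.7065,-.004,24,0
```

```text
[-0.0037 -0.0327  0.1657] [ 0.63 -0.66 -3.84]
t 17.95 pos [0.6942 0.0245 0.2661] rot [ 179.4    -0.68 -159.84] F [ 0.1  0.1 -0.7] gw 0.0869 q [ 32.  36. -56.  76.  29.  84.  88.]
```

View pics/w6.png

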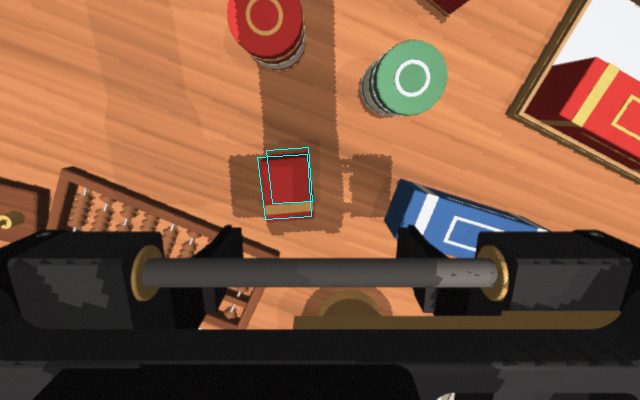

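Call:
carry_out(increments="1 -0.001 -0.012 0.01 0.3 -0.3 -2; 1 -0.001 -0.01 0.02 0.2 -0.2 -1.2; 1 -0.001 -0.005 0.03 0 0 0; 1 0 -0.001 0.03 0 0 0; 1 0 0 0.02 0 0 0; 1 0 0 0.01 0 0 0; 1 0 0 0 0 0 0; 1 0 0 0 0 0 0")

```text
time_s: 19.0
tool_pos: [0.7065, 0.0018, 0.1409]
tool_rot: [179.9, -0.1, -156.5]
force: [-1.0, 0.3, 0.8]
grip_width: 0.087
```

```bash
python3 plan.py .7065 -.004 .1 204 1; python3 look.py w7 small_red,.7065,-.004,24,0
```

```text
[ 0.0023 -0.0054  0.0409] [ 0.11 -0.08 -0.53]
t 19.0 pos [0.7065 0.0018 0.1409] rot [ 1.7989e+02 -8.0000e-02 -1.5653e+02] F [-1.   0.3  0.8] gw 0.087 q [ 33.  42. -53.  82.  34.  73.  90.]
```

View pics/w7.png

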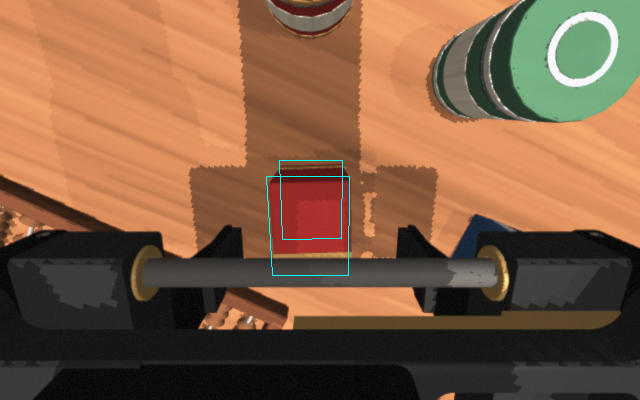

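Call:
carry_out(increments="1 0.001 -0.003 0.014 0 0 0; 1 0.001 -0.002 0.014 0 0 0; 1 0 0 0.008 0 0 0; 1 0 0 0.002 0 0 0; 1 0 0 0 0 0 0; 0 0 0 0 0 0 0; 0 0 0 0 0 0 0; 0 0 0 0 0 0 0; 0 0 0 0 0 0 0; 0 0 0 0 0 0 0", force=20)

```text
time_s: 20.3
tool_pos: [0.7077, -0.0036, 0.1025]
tool_rot: [180.0, 0.1, -156.5]
force: [0.1, -0.0, -0.9]
grip_width: 0.0475
```

```bash
python3 plan.py .7065 -.004 .1 204 1; python3 look.py w8 
```

```text
[0.0013 0.0001 0.0024] [ 0.03  0.1  -0.54]
t 20.3 pos [ 0.7077 -0.0036  0.1025] rot [ 1.7997e+02  1.0000e-01 -1.5654e+02] F [ 0.1 -0.  -0.9] gw 0.0475 q [ 33.  44. -52.  84.  36.  70.  90.]
```

View pics/w8.png

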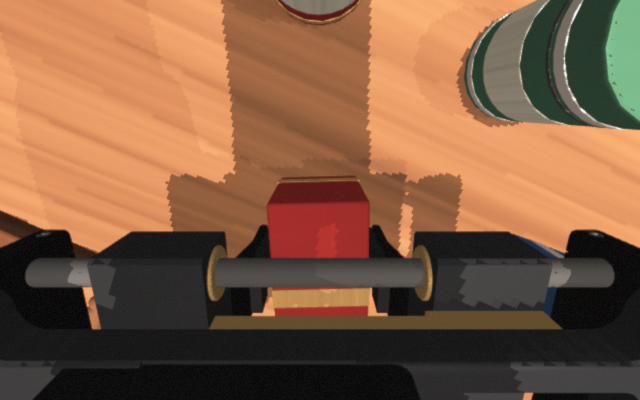

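```bash
python3 - <<'E'
from h import *
p=read_camera("wrist");o=get_obs()
q=back(p,318,202,.058);w=np.radians(o["tool_rot"][2]);d=q-o["tool_pos"][:2]
print(d@[np.cos(w),np.sin(w)],d@[np.sin(w),-np.cos(w)])
E
```

```text
0.030149122340067946 0.0003054312599894485
```

Call:
carry_out(increments="0 0 0 -0.008 0 0 0; 0 0 0 -0.02 0 0 0; 0 0 0 -0.03 0 0 0; 0 0 0 -0.03 0 0 0; 0 0 0 -0.03 0 0 0; 0 0 0 -0.02 0 0 0; 0 0 0 -0.01 0 0 0; 0 0 0 -0.005 0 0 0; 0 0 0 0 0 0 0")

```text
time_s: 21.52
tool_pos: [0.7069, -0.0035, 0.2653]
tool_rot: [180.0, 0.1, -156.5]
force: [0.1, 0.3, -1.4]
grip_width: 0.048
```

```bash
python3 plan.py .446 .238 .28 174.8 14 
```

```text
0.010 0.023 -0.001  0.0 0.0 2.1; 0.011 0.023 -0.001  0.0 0.0 2.1; 0.012 0.022 -0.001  0.0 0.0 2.1; 0.013 0.022 -0.001  0.0 0.0 2.1; 0.013 0.022 -0.001  0.0 0.0 2.1; 0.014 0.021 -0.001  0.0 0.0 2.1; 0.015 0.021 -0.001  0.0 0.0 2.1; 0.016 0.020 -0.001  0.0 0.0 2.1; 0.016 0.019 -0.001  0.0 0.0 2.1; 0.017 0.019 -0.001  0.0 0.0 2.1; 0.018 0.018 -0.001  0.0 0.0 2.1; 0.018 0.018 -0.001  0.0 0.0 2.1; 0.019 0.017 -0.001  0.0 0.0 2.1; 0.020 0.016 -0.001  0.0 0.0 2.1; 
t 21.525 pos [ 0.7069 -0.0035  0.2653] rot [ 1.7999e+02  1.1000e-01 -1.5649e+02] F [ 0.1  0.3 -1.4] gw 0.048 q [ 34.  37. -56.  75.  30.  84.  94.]
```

Call:
carry_out(increments="0 0.006 0.012 -0.003 0 0 2.1; 0 0.011 0.023 -0.003 0 0 2.1; 0 0.012 0.023 -0.003 0 0 2.1; 0 0.013 0.023 -0.003 0 0 2.1; 0 0.013 0.022 0 0 0 2.1; 0 0.014 0.022 0 0 0 2.1; 0 0.015 0.021 0 0 0 2.1; 0 0.016 0.02 0 0 0 2.1; 0 0.016 0.019 0 0 0 2.1; 0 0.017 0.019 0 0 0 2.1; 0 0.018 0.018 0 0 0 2.1; 0 0.018 0.018 0 0 0 2.1; 0 0.016 0.014 0 0 0 2; 0 0.01 0.009 0 0 0 1; 0 0.005 0.005 0 0 0 0; 0 0 0 0 0 0 0; 0 0 0 0 0 0 0")

```text
time_s: 23.65
tool_pos: [0.4509, 0.2327, 0.263]
tool_rot: [-179.7, -1.4, 174.3]
force: [0.2, -0.7, -0.7]
grip_width: 0.048
```

```bash
python3 plan.py .4473 .2383 .1065 174.8 1; python3 look.py w9  carton,.488,.2988,-5.2,0
```

```text
[0.0003 0.006  0.1565] [-0.29 -1.39 -0.55]
t 23.65 pos [0.4509 0.2327 0.263 ] rot [-179.7    -1.39  174.25] F [ 0.2 -0.7 -0.7] gw 0.048 q [ 31.  10. -66. 103.   9.  75.  47.]
```

View pics/w9.png

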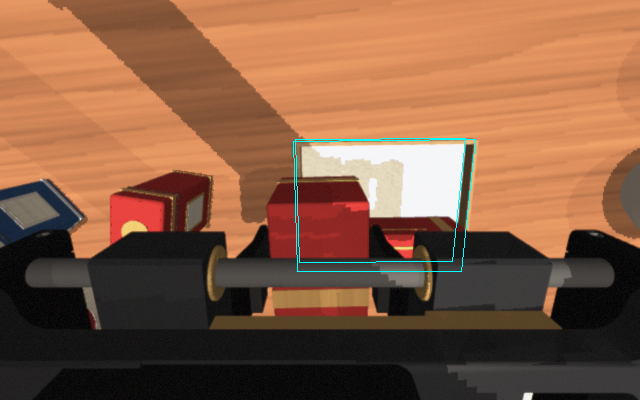

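Call:
carry_out(increments="0 0 0.002 0.012 -0.1 -0.7 -0.3; 0 0 0.002 0.022 -0.1 -0.5 -0.2; 0 0 0.001 0.03 0 0 0; 0 0 0.001 0.025 0 0 0; 0 0 0 0.015 0 0 0; 0 0 0 0.008 0 0 0; 0 0 0 0 0 0 0; 0 0 0 0 0 0 0")

```text
time_s: 24.7
tool_pos: [0.4525, 0.2372, 0.1453]
tool_rot: [-180.0, -0.0, 174.6]
force: [0.3, 0.8, -1.3]
grip_width: 0.0479
```

```bash
python3 plan.py .4473 .2388 .1065 174.8 1; python3 look.py w10  carton,.488,.2998,-5.2,0
```

```text
[0.0053 0.0011 0.0388] [-0.   -0.04 -0.19]
t 24.7 pos [0.4525 0.2372 0.1453] rot [-1.8000e+02 -4.0000e-02  1.7461e+02] F [ 0.3  0.8 -1.3] gw 0.0479 q [ 24.  19. -62. 111.  19.  61.  39.]
```

View pics/w10.png

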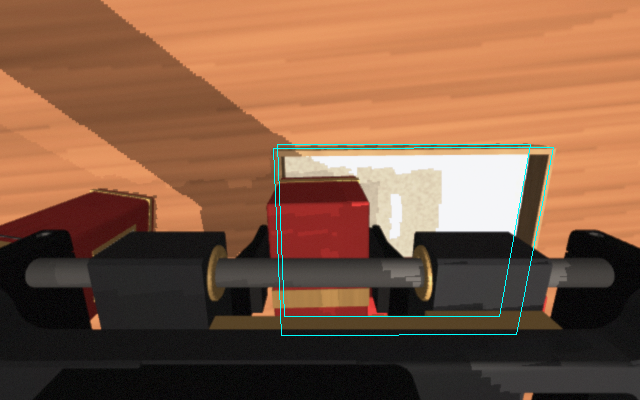

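Call:
carry_out(increments="0 0.002 0.001 0.012 0 0 0; 0 0.001 0 0.012 0 0 0; 0 0.001 0 0.006 0 0 0; 0 0 0 0.003 0 0 0; 0 0 0 0 0 0 0; 0 0 0 0 0 0 0")

```text
time_s: 25.5
tool_pos: [0.4488, 0.2388, 0.1107]
tool_rot: [180.0, 0.0, 174.6]
force: [1.0, -0.5, -2.1]
grip_width: 0.0484
```

```bash
python3 plan.py .4473 .2388 .1065 174.8 1; python3 look.py w11  carton,.489,.2993,-5.2,0
```

```text
[ 0.0015 -0.0002  0.0042] [ 0.02  0.05 -0.21]
t 25.5 pos [0.4488 0.2388 0.1107] rot [1.7998e+02 5.0000e-02 1.7459e+02] F [ 1.  -0.5 -2.1] gw 0.0484 q [ 22.  21. -60. 113.  22.  58.  36.]
```

View pics/w11.png

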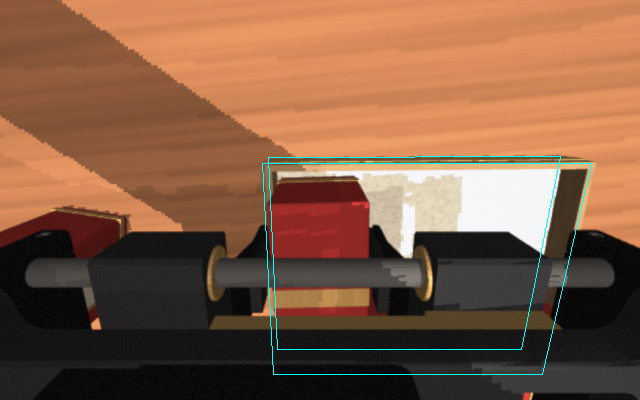

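```bash
python3 - <<'E'
import cv2
i=cv2.imread("pics/w11.png")[150:240,230:410];cv2.imwrite("pics/w11z.png",cv2.resize(i,(800,400),interpolation=cv2.INTER_CUBIC))
E
```

```text
(no output)
```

View pics/w11z.png

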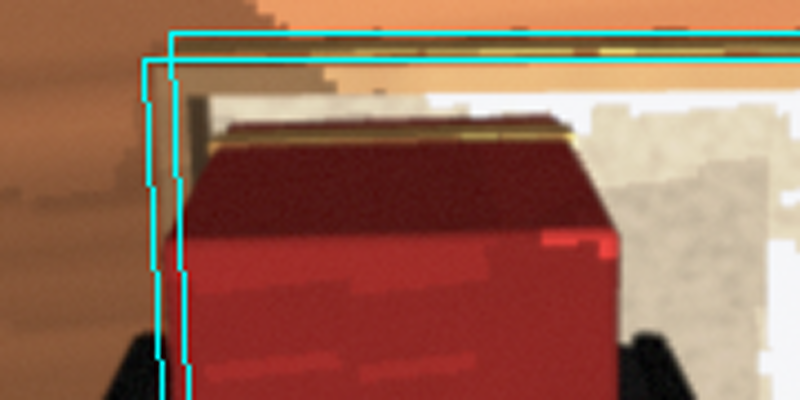

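Call:
carry_out(increments="0 0 0.001 0.003 0 0 0; 0 0 0.001 0.002 0 0 0; 0 0 0 0.002 0 0 0; 0 0 0 0.002 0 0 0; 0 0 0 0 0 0 0")

```text
time_s: 26.18
tool_pos: [0.4498, 0.2414, 0.1067]
tool_rot: [-179.7, 0.1, 174.6]
force: [-0.4, -0.0, -1.5]
grip_width: 0.0482
```

Call:
carry_out(increments="0 0.001 0 0.002 0 0 0; 0 0 0 0.002 0 0 0; 0 0 0 0 0 0 0")

```text
time_s: 26.55
tool_pos: [0.45, 0.242, 0.1064]
tool_rot: [-179.5, 0.3, 174.6]
force: [-0.4, 0.1, -1.6]
grip_width: 0.048
```

Call:
carry_out(increments="0.8 0 0 0 0 0 0; 0.8 0 0 0 0 0 0; 0.8 0 0 0 0 0 0; 0.8 0 0 0 0 0 0; 0.8 0 0 -0.01 0 0 0; 0.8 0 0 -0.02 0 0 0; 0.8 0 0 -0.03 0 0 0; 0.8 0 0 -0.04 0 0 0; 1 0 0 -0.04 0 0 0; 1 0 0 -0.025 0 0 0; 1 0 0 -0.01 0 0 0; 1 0 0 0 0 0 0")

```text
time_s: 28.05
tool_pos: [0.4488, 0.2457, 0.2934]
tool_rot: [-179.6, 0.6, 174.8]
force: [-0.3, 0.5, 0.3]
grip_width: 0.0867
```

```bash
python3 b.py tall_red,0; python3 plan.py .456 .078 .29 82 12; python3 look.py w12 carton,.489,.2993,-5.2,0 small_red,.452,.242,-5.2,.004
```

```text
tall_red 2 0.4578 0.0782 yaw -10.2 cost 0.171
tall_red 2 0.4536 0.0772 yaw -7.7 cost 0.089
tall_red 2 0.4568 0.0778 yaw -8.2 cost 0.130
-0.002 -0.014 0.000  -0.0 0.1 7.7; -0.004 -0.013 0.000  -0.0 0.1 7.7; -0.006 -0.013 0.000  -0.0 0.1 7.7; -0.007 -0.012 0.000  -0.0 0.1 7.7; -0.009 -0.011 0.000  -0.0 0.1 7.7; -0.010 -0.010 0.000  -0.0 0.1 7.7; -0.011 -0.008 0.000  -0.0 0.1 7.7; -0.012 -0.007 0.000  -0.0 0.1 7.7; -0.013 -0.005 0.000  -0.0 0.1 7.7; -0.014 -0.003 0.000  -0.0 0.1 7.7; -0.014 -0.001 0.000  -0.0 0.1 7.7; -0.014 0.001 0.000  -0.0 0.1 7.7; 
t 28.25 pos [0.4482 0.2451 0.2916] rot [-179.56    0.4   174.8 ] F [ 0.1 -0.6  0.4] gw 0.087 q [ 32.   7. -67. 101.   8.  76.  48.]
```

View pics/w12.png

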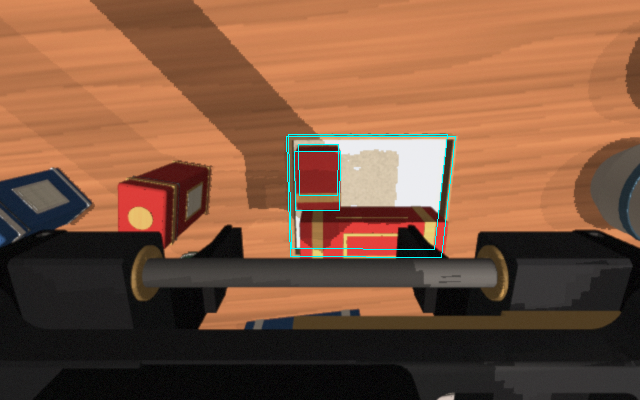

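Call:
carry_out(increments="1 -0.002 -0.012 0 0 0 7.7; 1 -0.004 -0.012 0 0 0 7.7; 1 -0.006 -0.012 0 0 0 7.7; 1 -0.007 -0.011 0 0 0 7.7; 1 -0.008 -0.01 0 0 0 7.7; 1 -0.009 -0.009 0 0 0 7.7; 1 -0.01 -0.007 0 0 0 7.7; 1 -0.011 -0.006 0 0 0 7.7; 1 -0.012 -0.005 0 0 0 7.7; 1 -0.013 -0.003 0 0 0 7.7; 1 -0.013 -0.001 0 0 0 7; 1 -0.01 0 0 0 0 4; 1 -0.005 0 0 0 0 2; 1 0 0 0 0 0 0; 1 0 0 0 0 0 0")

```text
time_s: 30.18
tool_pos: [0.4471, 0.0844, 0.2811]
tool_rot: [-179.0, 0.3, 82.1]
force: [-0.3, -0.7, 0.6]
grip_width: 0.0871
```

```bash
python3 plan.py .456 .078 .14 81.5 1; python3 look.py w13 tall_red,.456,.078,-8.5,0
```

```text
[-0.0043  0.0121  0.141 ] [-0.98  0.31  0.64]
t 30.175 pos [0.4471 0.0844 0.2811] rot [-179.02    0.3    82.14] F [-0.3 -0.7  0.6] gw 0.0871 q [ 44.  -5. -55. 108.  -4.  76. -17.]
```

View pics/w13.png

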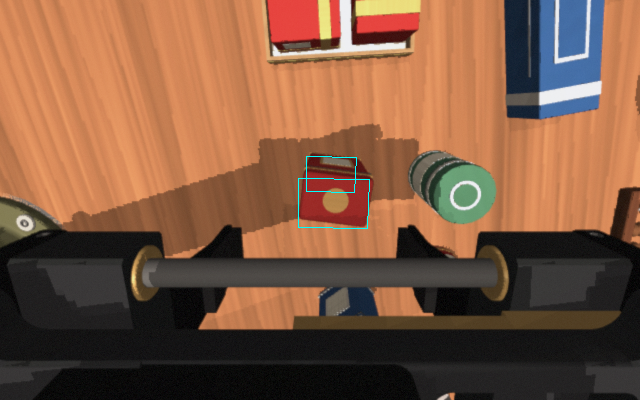

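Call:
carry_out(increments="1 -0.001 0.005 0.01 -0.5 0.2 1; 1 -0.001 0.004 0.02 -0.3 0.1 0.6; 1 0 0.001 0.03 0 0 0; 1 0 0 0.025 0 0 0; 1 0 0 0.01 0 0 0; 1 0 0 0 0 0 0; 1 0 0 0 0 0 0")

```text
time_s: 31.1
tool_pos: [0.4579, 0.0819, 0.1822]
tool_rot: [180.0, -0.1, 80.5]
force: [-0.1, -0.9, 0.0]
grip_width: 0.0874
```

```bash
python3 plan.py .456 .078 .14 80 1; python3 look.py w14 tall_red,.456,.078,-10,0
```

```text
[-0.0043 -0.0013  0.0421] [ 0.03 -0.11  0.51]
t 31.1 pos [0.4579 0.0819 0.1822] rot [ 1.7997e+02 -1.1000e-01  8.0510e+01] F [-0.1 -0.9  0. ] gw 0.0874 q [ 43.   5. -57. 115.   4.  63. -26.]
```

View pics/w14.png

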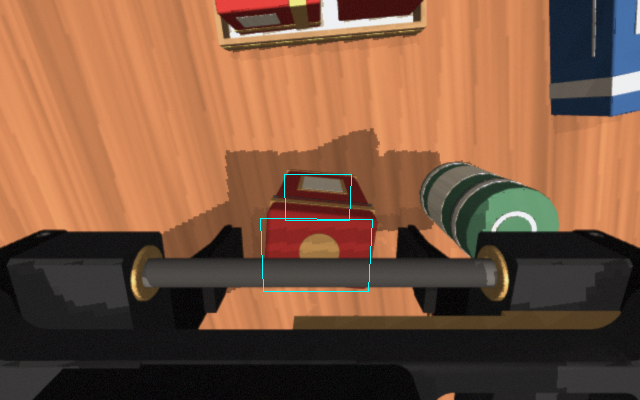

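Call:
carry_out(increments="1 0 -0.001 0.012 0 0 0.3; 1 0 0 0.014 0 0 0; 1 0 0 0.008 0 0 0; 1 0 0 0.002 0 0 0; 1 0 0 0 0 0 0; 0 0 0 0 0 0 0; 0 0 0 0 0 0 0; 0 0 0 0 0 0 0; 0 0 0 0 0 0 0; 0 0 0 0 0 0 0", force=25)

```text
time_s: 32.4
tool_pos: [0.458, 0.0821, 0.1451]
tool_rot: [179.8, -0.1, 80.2]
force: [0.6, -0.7, -1.0]
grip_width: 0.0609
```

```bash
python3 plan.py .456 .078 .14 80 1; python3 look.py w15
```

```text
[-0.0044 -0.0013  0.0051] [ 0.23 -0.09  0.16]
t 32.4 pos [0.458  0.0821 0.1451] rot [ 1.7977e+02 -9.0000e-02  8.0160e+01] F [ 0.6 -0.7 -1. ] gw 0.0609 q [ 41.   8. -57. 117.   8.  58. -30.]
```

View pics/w15.png

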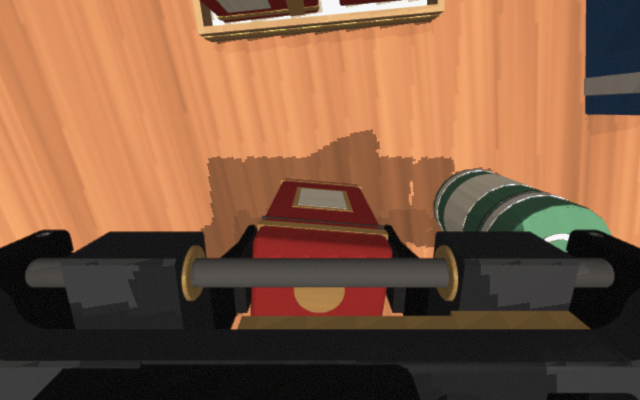

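```bash
cat > off.py <<'E'
import sys
from h import *
u,v,z=map(float,sys.argv[1:4])
p=read_camera("wrist");o=get_obs()
q=back(p,u,v,z);w=np.radians(o["tool_rot"][2]);d=q-o["tool_pos"][:2]
print(q,d@[np.cos(w),np.sin(w)],d@[np.sin(w),-np.cos(w)])
E
python3 off.py 320 224 .118;python3 off.py 320 289 .118;python3 off.py 320 181 0
```

```text
[0.46394128 0.11025903] 0.028781756709995915 0.001059579318510767
[0.45881498 0.08038459] -0.0015254494301289471 0.0010880206816282106
[0.46311695 0.10125745] 0.019753142172014435 0.001746656055201648
```

Call:
carry_out(increments="0 0 0 0 0 0 0; 0 0 0 -0.005 0 0 0; 0 0 0 -0.015 0 0 0; 0 0 0 -0.03 0 0 0; 0 0 0 -0.03 0 0 0; 0 0 0 -0.03 0 0 0; 0 0 0 -0.02 0 0 0; 0 0 0 -0.01 0 0 0; 0 0 0 -0.005 0 0 0; 0 0 0 0 0 0 0")

```text
time_s: 33.85
tool_pos: [0.4563, 0.0834, 0.2986]
tool_rot: [179.7, -0.0, 80.3]
force: [-0.1, 0.1, -1.6]
grip_width: 0.0609
```

```bash
python3 look.py w16; python3 plan.py .456 .366 .3 84.8 11
```

```text
0.025 -0.004 -0.000  0.0 -0.0 -0.4; 0.025 -0.004 -0.000  0.0 -0.0 -0.4; 0.025 -0.004 -0.000  0.0 -0.0 -0.4; 0.025 -0.004 -0.000  0.0 -0.0 -0.4; 0.025 -0.004 -0.000  0.0 -0.0 -0.4; 0.025 -0.003 -0.000  0.0 -0.0 -0.4; 0.025 -0.003 -0.000  0.0 -0.0 -0.4; 0.026 -0.003 -0.000  0.0 -0.0 -0.4; 0.026 -0.003 -0.000  0.0 -0.0 -0.4; 0.026 -0.003 -0.000  0.0 -0.0 -0.4; 0.026 -0.003 -0.000  0.0 -0.0 -0.4; 
t 33.9 pos [0.4561 0.0833 0.2982] rot [ 1.7975e+02 -2.0000e-02  8.0340e+01] F [ 0.7  0.  -2. ] gw 0.061 q [ 46.  -5. -56. 106.  -4.  76. -18.]
```

View pics/w16.png

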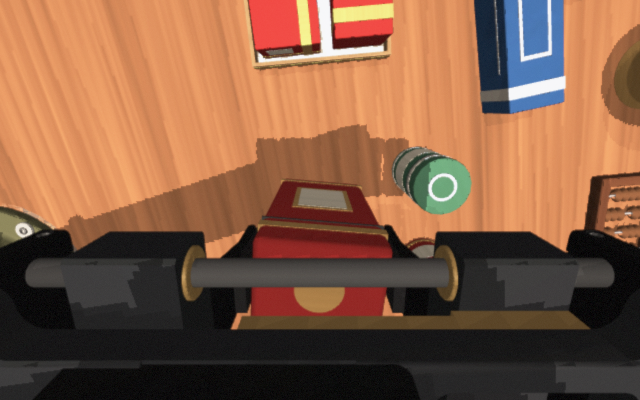

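Call:
carry_out(increments="0 0.012 -0.001 -0.003 0 0 -0.4; 0 0.025 -0.004 0 0 0 -0.6; 0 0.025 -0.004 0 0 0 -0.6; 0 0.025 -0.004 0 0 0 -0.6; 0 0.025 -0.004 0 0 0 -0.6; 0 0.025 -0.003 0 0 0 -0.6; 0 0.025 -0.003 0 0 0 -0.6; 0 0.026 -0.003 0 0 0 -0.6; 0 0.026 -0.003 0 0 0 -0.6; 0 0.026 -0.003 0 0 0 -0.6; 0 0.02 -0.002 0 0 0 -0.4; 0 0.012 -0.001 0 0 0 0; 0 0.006 0 0 0 0 0; 0 0 0 0 0 0 0; 0 0 0 0 0 0 0")

```text
time_s: 35.78
tool_pos: [0.4461, 0.381, 0.2961]
tool_rot: [-179.2, -0.5, 87.1]
force: [-0.7, -0.1, -1.8]
grip_width: 0.0611
```

```bash
python3 plan.py .4592 .3695 .149 87.8 1; python3 look.py w17  carton,.489,.2995,-5.2,0
```

```text
[-0.012   0.0158  0.1468] [-0.8  -0.46 -0.68]
t 35.775 pos [0.4461 0.381  0.2961] rot [-179.19   -0.45   87.12] F [-0.7 -0.1 -1.8] gw 0.0611 q [ 10.  22. -66.  90.  20.  81. -61.]
```

View pics/w17.png

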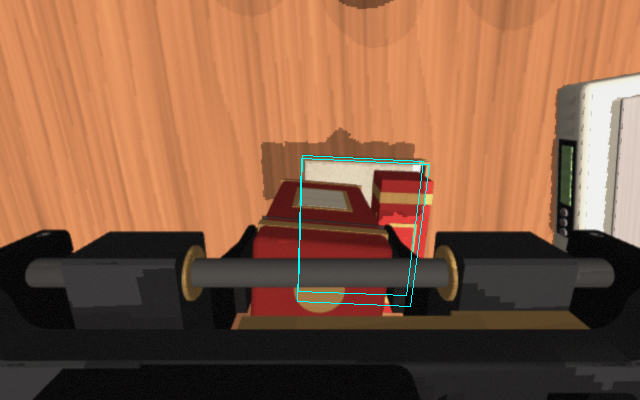

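Call:
carry_out(increments="0 -0.004 0.006 0.01 -0.4 -0.2 -0.4; 0 -0.003 0.004 0.02 -0.2 -0.2 -0.2; 0 -0.001 0.002 0.025 0 0 0; 0 0 0.001 0.02 0 0 0; 0 0 0 0.01 0 0 0; 0 0 0 0.005 0 0 0; 0 0 0 0 0 0 0; 0 0 0 0 0 0 0")

```text
time_s: 36.83
tool_pos: [0.4606, 0.369, 0.1994]
tool_rot: [-179.9, 0.1, 87.5]
force: [0.3, -0.4, -2.0]
grip_width: 0.061
```

```bash
python3 plan.py .4592 .3695 .149 87.8 1; python3 look.py w18  carton,.489,.2995,-5.2,0
```

```text
[ 0.0006 -0.0013  0.0504] [-0.12  0.1  -0.26]
t 36.825 pos [0.4606 0.369  0.1994] rot [-1.7988e+02  1.0000e-01  8.7540e+01] F [ 0.3 -0.4 -2. ] gw 0.061 q [  8.  27. -62.  97.  25.  72. -62.]
```

View pics/w18.png

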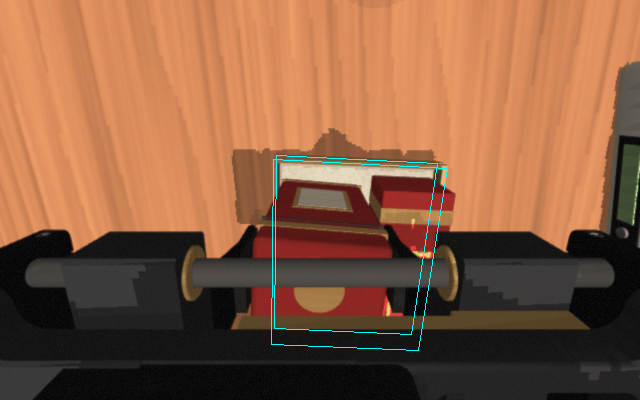

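Call:
carry_out(increments="0 0 0 0.01 0 0 0; 0 0 0 0.012 0 0 0; 0 0 0 0.008 0 0 0; 0 0 0 0.002 0 0 0; 0 0 0 0 0 0 0")

```text
time_s: 37.5
tool_pos: [0.4606, 0.369, 0.1654]
tool_rot: [-179.9, 0.1, 87.5]
force: [0.1, 0.4, -0.9]
grip_width: 0.0612
```

```bash
python3 plan.py .4592 .3695 .149 87.8 1; python3 look.py w19; python3 - <<'E'
import cv2
i=cv2.imread("pics/w19.png")[120:270,200:500];cv2.imwrite("pics/w19z.png",cv2.resize(i,(800,400),interpolation=cv2.INTER_CUBIC))
E
```

```text
[ 0.0005 -0.0014  0.0164] [-0.1   0.1  -0.26]
t 37.5 pos [0.4606 0.369  0.1654] rot [-1.799e+02  1.000e-01  8.754e+01] F [ 0.1  0.4 -0.9] gw 0.0612 q [  7.  29. -61.  99.  27.  68. -64.]
```

View pics/w19z.png

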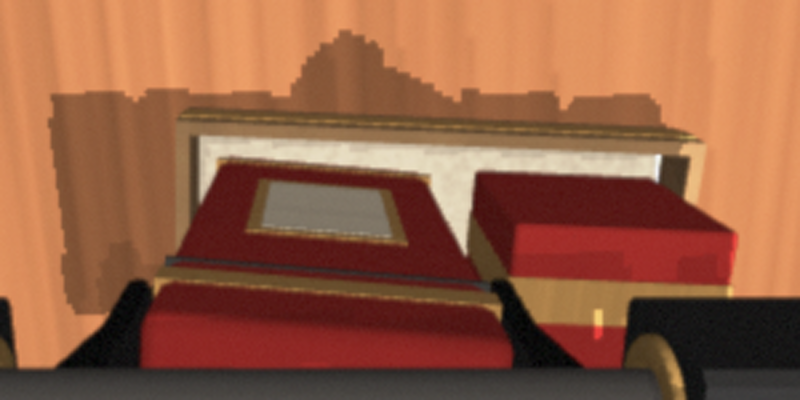

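Call:
carry_out(increments="0 0 0.001 0.006 0 0 0; 0 0 0 0.005 0 0 -0.5; 0 0 0 0.003 0 0 0; 0 0 0 0.001 0 0 0; 0 0 0 0 0 0 0")

```text
time_s: 38.17
tool_pos: [0.462, 0.3692, 0.1499]
tool_rot: [-180.0, 0.1, 88.1]
force: [-0.0, -0.2, -1.9]
grip_width: 0.0614
```

Call:
carry_out(increments="0 0 0 0.002 0 0 0; 0 0 0 0.002 0 0 0; 0 0 0 0 0 0 0")

```text
time_s: 38.55
tool_pos: [0.4621, 0.3703, 0.1498]
tool_rot: [179.9, 0.1, 88.1]
force: [-0.5, 0.1, -2.4]
grip_width: 0.0609
```

Call:
carry_out(increments="0.9 0 0 0 0 0 0; 0.9 0 0 0 0 0 0; 0.9 0 0 0 0 0 0; 0.9 0 0 0 0 0 0; 0.9 0 0 -0.01 0 0 0; 0.9 0 0 -0.02 0 0 0; 0.9 0 0 -0.03 0 0 0; 0.9 0 0 -0.035 0 0 0; 1 0 0 -0.025 0 0 0; 1 0 0 -0.01 0 0 0; 1 0 0 -0.005 0 0 0; 1 0 0 0 0 0 0")

```text
time_s: 40.05
tool_pos: [0.4618, 0.3719, 0.296]
tool_rot: [179.7, -0.1, 88.1]
force: [-0.0, -0.0, -0.4]
grip_width: 0.0866
```

```bash
python3 b.py round_red,0 tall_red,.004; python3 look.py w20;python3 plan.py .573 -.064 .29 84 15; 
```

```text
round_red 2 0.5736 -0.0617 yaw -2.9 cost 0.074
round_red 2 0.5713 -0.0657 yaw -1.7 cost 0.079
round_red 2 0.5740 -0.0630 yaw 7.8 cost 0.099
tall_red 2 0.4657 0.3654 yaw -7.9 cost 0.138
tall_red 2 0.4490 0.3676 yaw -9.8 cost 0.241
tall_red 2 0.4624 0.3645 yaw -7.5 cost 0.192
-0.029 0.008 0.000  0.0 -0.0 0.3; -0.029 0.008 0.000  0.0 -0.0 0.3; -0.029 0.009 0.000  0.0 -0.0 0.3; -0.029 0.009 0.000  0.0 -0.0 0.3; -0.029 0.009 0.000  0.0 -0.0 0.3; -0.029 0.009 0.000  0.0 -0.0 0.3; -0.029 0.009 0.000  0.0 -0.0 0.3; -0.028 0.009 0.000  0.0 -0.0 0.3; -0.028 0.009 0.000  0.0 -0.0 0.3; -0.028 0.010 0.000  0.0 -0.0 0.3; -0.028 0.010 0.000  0.0 -0.0 0.3; -0.028 0.010 0.000  0.0 -0.0 0.3; -0.028 0.010 0.000  0.0 -0.0 0.3; -0.028 0.010 0.000  0.0 -0.0 0.3; -0.028 0.010 0.000  0.0 -0.0 0.3; 
t 40.4 pos [0.4618 0.3717 0.2955] rot [ 1.797e+02 -1.300e-01  8.814e+01] F [0.1 0.2 0.1] gw 0.0874 q [ 10.  23. -65.  90.  21.  80. -59.]
```

View pics/bt.png

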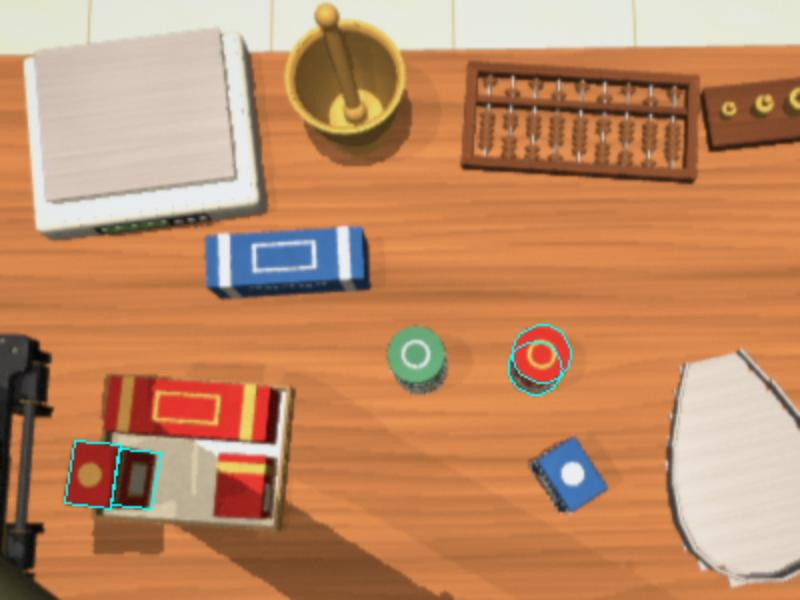

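View pics/w20.png

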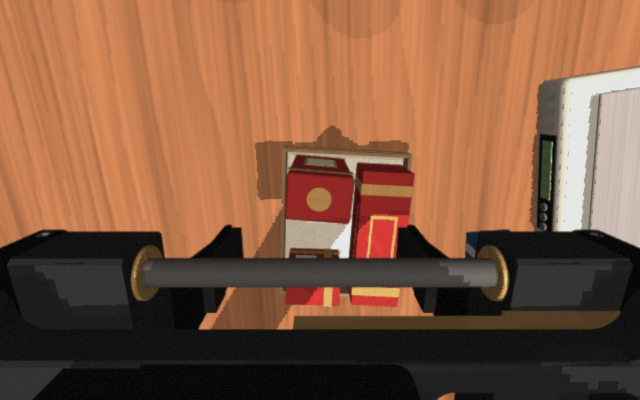

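Call:
carry_out(increments="1 -0.02 0.006 0 0 0 0.3; 1 -0.029 0.008 0 0 0 0.3; 1 -0.029 0.009 0 0 0 0.3; 1 -0.029 0.009 0 0 0 0.3; 1 -0.029 0.009 0 0 0 0.3; 1 -0.029 0.009 0 0 0 0.3; 1 -0.029 0.009 0 0 0 0.3; 1 -0.029 0.009 0 0 0 0.3; 1 -0.029 0.009 0 0 0 0.3; 1 -0.028 0.009 0 0 0 0.3; 1 -0.028 0.009 0 0 0 0.3; 1 -0.028 0.009 0 0 0 0.3; 1 -0.028 0.009 0 0 0 0; 1 -0.025 0.009 0 0 0 0; 1 -0.018 0.006 0 0 0 0; 1 -0.01 0.004 0 0 0 0; 1 0 0 0 0 0 0; 1 0 0 0 0 0 0")

```text
time_s: 42.65
tool_pos: [0.5671, -0.0648, 0.2913]
tool_rot: [180.0, -0.3, 84.8]
force: [0.3, 0.7, 0.4]
grip_width: 0.0868
```

```bash
python3 plan.py .573 -.064 .132 84.8 1; python3 look.py w21 round_red,.573,-.064,0,0
```

```text
[0.0006 0.0058 0.1593] [ 0.01 -0.27  0.01]
t 42.65 pos [ 0.5671 -0.0648  0.2913] rot [179.99  -0.27  84.81] F [0.3 0.7 0.4] gw 0.0868 q [ 54.  17. -60.  93.  15.  78. -13.]
```

View pics/w21.png

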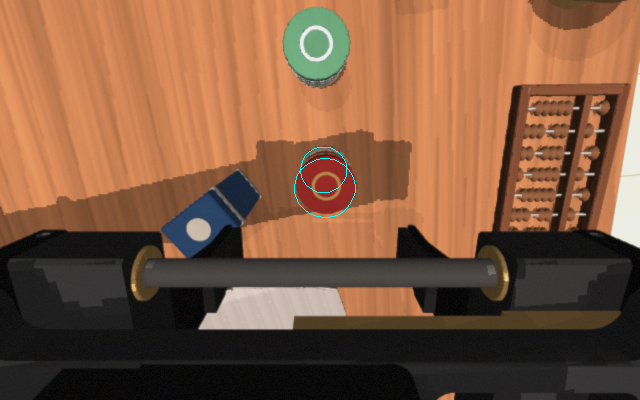

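Call:
carry_out(increments="1 0 0.003 0.012 0 -0.2 0; 1 0 0.001 0.025 0 0 0; 1 0 0.001 0.03 0 0 0; 1 0 0 0.025 0 0 0; 1 0 0 0.015 0 0 0; 1 0 0 0.008 0 0 0; 1 0 0 0 0 0 0; 1 0 0 0 0 0 0")

```text
time_s: 43.7
tool_pos: [0.5729, -0.0608, 0.1715]
tool_rot: [179.9, -0.0, 85.2]
force: [0.2, 0.5, -0.2]
grip_width: 0.0868
```

```bash
python3 plan.py .573 -.064 .132 84.8 1; python3 look.py w22 round_red,.573,-.064,0,0
```

```text
[-0.0032  0.0003  0.0395] [ 0.12 -0.01  0.39]
t 43.7 pos [ 0.5729 -0.0608  0.1715] rot [ 1.7988e+02 -1.0000e-02  8.5190e+01] F [ 0.2  0.5 -0.2] gw 0.0868 q [ 50.  24. -56. 101.  22.  67. -18.]
```

View pics/w22.png

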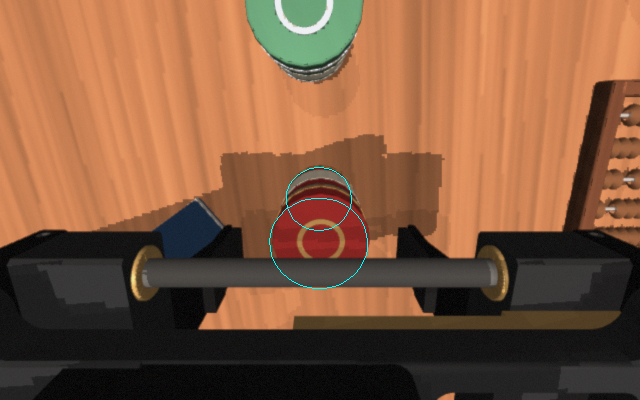

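Call:
carry_out(increments="1 -0.001 0 0.013 0 0 0; 1 -0.001 0 0.014 0 0 0; 1 0 0 0.008 0 0 0; 1 0 0 0.002 0 0 0; 1 0 0 0 0 0 0; 0 0 0 0 0 0 0; 0 0 0 0 0 0 0; 0 0 0 0 0 0 0; 0 0 0 0 0 0 0; 0 0 0 0 0 0 0; 0 0 0 0 0 0 0", force=25)

```text
time_s: 45.12
tool_pos: [0.5736, -0.0633, 0.1332]
tool_rot: [179.7, 0.0, 85.2]
force: [-0.3, 0.3, 0.6]
grip_width: 0.0578
```

Call:
carry_out(increments="0 0 0 -0.008 0 0 0; 0 0 0 -0.02 0 0 0; 0 0 0 -0.03 0 0 0; 0 0 0 -0.03 0 0 0; 0 0 0 -0.03 0 0 0; 0 0 0 -0.02 0 0 0; 0 0 0 -0.01 0 0 0; 0 0 0 -0.005 0 0 0; 0 0 0 0 0 0 0")

```text
time_s: 46.25
tool_pos: [0.5722, -0.0618, 0.2973]
tool_rot: [179.6, 0.1, 85.3]
force: [0.6, -0.4, -2.5]
grip_width: 0.0571
```

```bash
python3 plan.py .453 .306 .29 84.8 14; python3 look.py w23
```

```text
0.025 -0.011 0.000  0.0 0.0 0.0; 0.025 -0.011 0.000  0.0 0.0 0.0; 0.025 -0.011 0.000  0.0 0.0 0.0; 0.025 -0.011 0.000  0.0 0.0 0.0; 0.025 -0.011 0.000  0.0 0.0 0.0; 0.025 -0.011 0.000  0.0 0.0 0.0; 0.025 -0.011 0.000  0.0 0.0 0.0; 0.025 -0.011 0.000  0.0 0.0 0.0; 0.025 -0.011 0.000  0.0 0.0 0.0; 0.025 -0.011 0.000  0.0 0.0 0.0; 0.025 -0.011 0.000  0.0 0.0 0.0; 0.025 -0.011 0.000  0.0 0.0 0.0; 0.025 -0.011 0.001  0.0 0.0 0.0; 0.025 -0.011 0.001  0.0 0.0 0.0; 
t 46.25 pos [ 0.5722 -0.0618  0.2973] rot [1.7965e+02 9.0000e-02 8.5280e+01] F [ 0.6 -0.4 -2.5] gw 0.0571 q [ 54.  18. -60.  92.  16.  79. -13.]
```

View pics/w23.png

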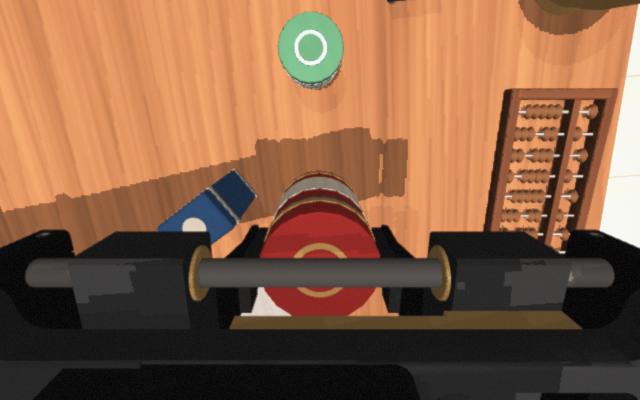

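```bash
python3 off.py 319 268 .259
```

```text
[ 0.5731212  -0.05930458] 0.0026640448838369563 0.0009786981911626158
```

Call:
carry_out(increments="0 0.012 -0.005 -0.003 0 0 0; 0 0.025 -0.011 0 0 0 0; 0 0.025 -0.011 0 0 0 0; 0 0.025 -0.011 0 0 0 0; 0 0.025 -0.011 0 0 0 0; 0 0.025 -0.011 0 0 0 0; 0 0.025 -0.011 0 0 0 0; 0 0.025 -0.011 0 0 0 0; 0 0.025 -0.011 0 0 0 0; 0 0.025 -0.011 0 0 0 0; 0 0.025 -0.011 0 0 0 0; 0 0.025 -0.011 0 0 0 0; 0 0.025 -0.01 0 0 0 0; 0 0.022 -0.007 0 0 0 0; 0 0.013 -0.003 0 0 0 0; 0 0.006 0 0 0 0 0; 0 0 0 0 0 0 0; 0 0 0 0 0 0 0")

```text
time_s: 48.6
tool_pos: [0.4214, 0.3421, 0.2961]
tool_rot: [179.8, 0.5, 87.3]
force: [-0.6, 0.1, -2.3]
grip_width: 0.0575
```

```bash
python3 plan.py .453 .306 .1372 84.8 1; python3 look.py w24 carton,.489,.2995,-5.2,0
```

```text
[-0.0333  0.0326  0.1593] [0.23 0.45 2.54]
t 48.6 pos [0.4214 0.3421 0.2961] rot [179.78   0.46  87.34] F [-0.6  0.1 -2.3] gw 0.0575 q [ 19.  16. -71.  96.  16.  79. -57.]
```

View pics/w24.png

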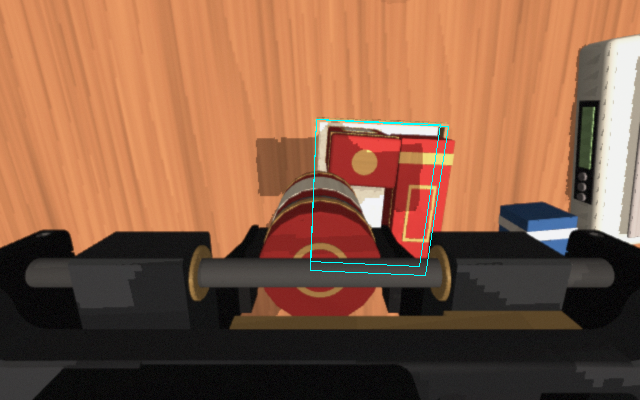

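Call:
carry_out(increments="0 -0.01 0.009 0 0 0 1; 0 -0.011 0.011 0 0 0 1; 0 -0.008 0.009 0 0 0 0.4; 0 -0.003 0.003 0 0 0 0; 0 0 0 0 0 0 0; 0 0 0 0 0 0 0")

```text
time_s: 49.4
tool_pos: [0.4554, 0.3025, 0.2963]
tool_rot: [179.8, 0.5, 84.4]
force: [1.0, 0.9, -2.1]
grip_width: 0.0572
```

```bash
python3 plan.py .4566 .304 .1372 84.8 1; python3 look.py w25 carton,.489,.2995,-5.2,0
```

```text
[0.003  0.0003 0.1591] [ 0.25  0.5  -0.4 ]
t 49.4 pos [0.4554 0.3025 0.2963] rot [179.75   0.5   84.4 ] F [ 1.   0.9 -2.1] gw 0.0572 q [ 23.  16. -69.  96.  16.  79. -54.]
```

View pics/w25.png

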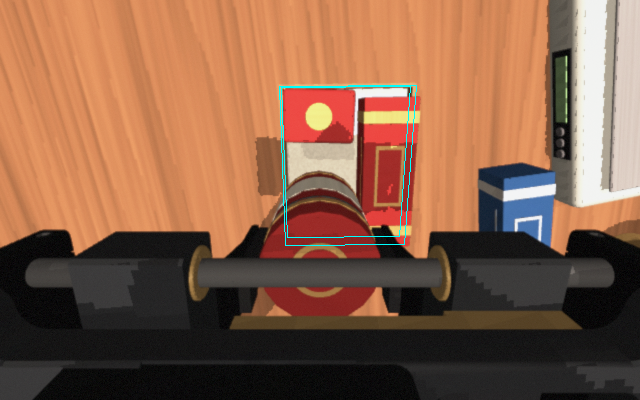

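Call:
carry_out(increments="0 0.001 0 0.01 0.1 0.3 -0.2; 0 0.001 0 0.02 0 0.2 0; 0 0 0 0.02 0 0 0; 0 0 0 0.012 0 0 0; 0 0 0 0.006 0 0 0; 0 0 0 0 0 0 0; 0 0 0 0 0 0 0")

```text
time_s: 50.32
tool_pos: [0.4546, 0.306, 0.2244]
tool_rot: [179.9, -0.1, 84.8]
force: [0.8, 0.3, -1.5]
grip_width: 0.0574
```

```bash
python3 plan.py .4566 .304 .1372 84.8 1; python3 look.py w26 small_red,.452,.242,-5.2,.004 tall_red,.462,.367,-5.5,.004; python3 - <<'E'
from h import *
p=read_camera("scene");cv2.imwrite("pics/s26.png",cv2.resize(p["img"][110:270,330:530],(800,600),interpolation=cv2.INTER_CUBIC))
E
```

```text
[-0.0019  0.002   0.0872] [ 0.12 -0.07  0.03]
t 50.325 pos [0.4546 0.306  0.2244] rot [ 1.7988e+02 -7.0000e-02  8.4830e+01] F [ 0.8  0.3 -1.5] gw 0.0574 q [ 20.  20. -67. 101.  20.  71. -57.]
```

View pics/w26.png

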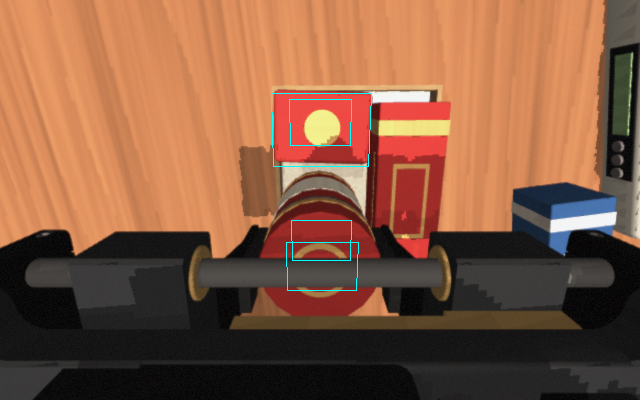

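View pics/s26.png

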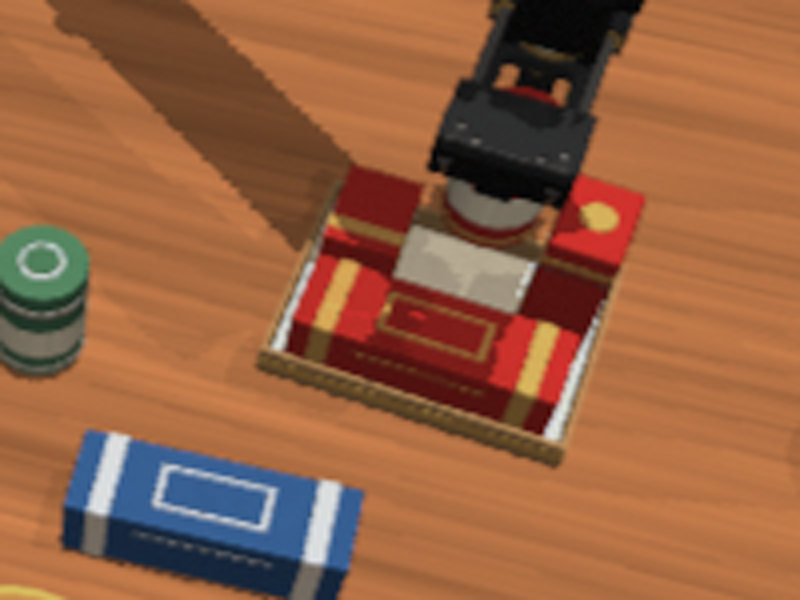

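Call:
carry_out(increments="0 -0.001 0.001 0.012 0 0 0; 0 0 0.001 0.02 0 0 0; 0 0 0 0.018 0 0 0; 0 0 0 0.01 0 0 0; 0 0 0 0.004 0 0 0; 0 0 0 0 0 0 0; 0 0 0 0 0 0 0")

```text
time_s: 51.3
tool_pos: [0.4568, 0.3046, 0.1555]
tool_rot: [179.9, -0.1, 84.8]
force: [0.4, -0.8, -2.5]
grip_width: 0.057
```

```bash
python3 plan.py .4566 .304 .1372 84.8 1; python3 look.py w27; python3 - <<'E'
from h import *
p=read_camera("scene");cv2.imwrite("pics/s27.png",cv2.resize(p["img"][110:270,330:530],(800,600),interpolation=cv2.INTER_CUBIC))
E
```

```text
[-0.0006 -0.0002  0.0183] [ 0.09 -0.05  0.01]
t 51.3 pos [0.4568 0.3046 0.1555] rot [ 1.7991e+02 -5.0000e-02  8.4810e+01] F [ 0.4 -0.8 -2.5] gw 0.057 q [ 17.  25. -63. 105.  24.  65. -60.]
```

View pics/w27.png

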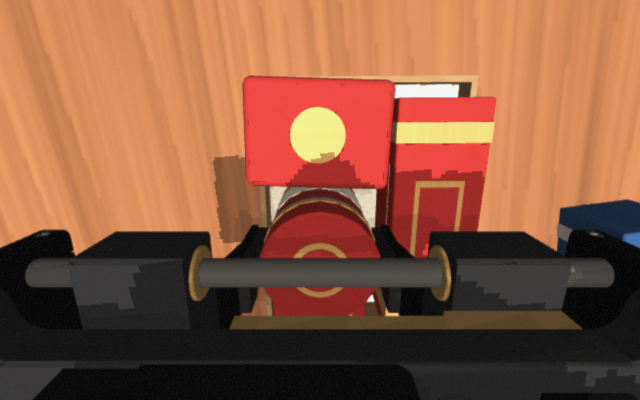

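View pics/s27.png

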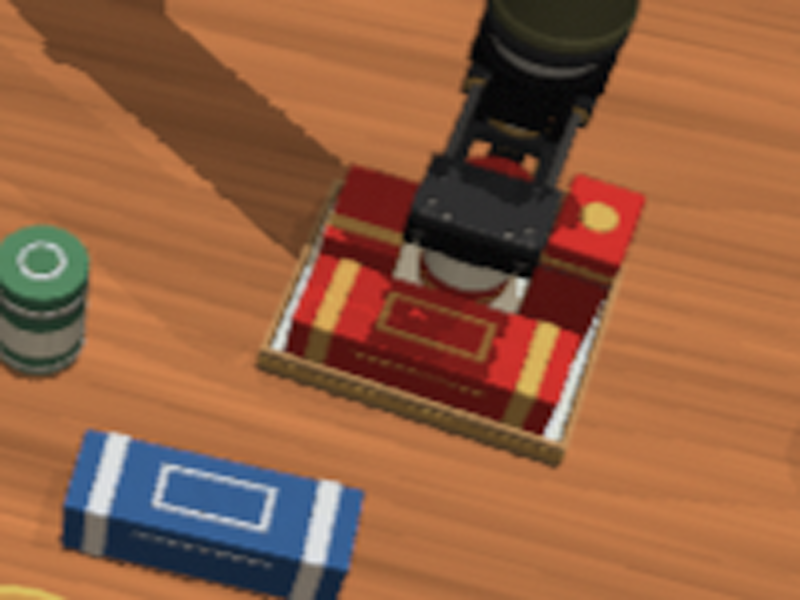

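Call:
carry_out(increments="0 0 0 0.007 0 0 0; 0 0 0 0.006 0 0 0; 0 0 0 0.003 0 0 0; 0 0 0 0.001 0 0 0; 0 0 0 0 0 0 0")

```text
time_s: 52.02
tool_pos: [0.4572, 0.3045, 0.1378]
tool_rot: [179.9, -0.1, 84.8]
force: [-0.1, 1.3, -1.4]
grip_width: 0.0578
```

Call:
carry_out(increments="0 0 0 0.002 0 0 0; 0 0 0 0.002 0 0 0; 0 0 0 0 0 0 0")

```text
time_s: 52.4
tool_pos: [0.4576, 0.3056, 0.1378]
tool_rot: [179.7, 0.0, 84.8]
force: [0.0, 0.1, -3.0]
grip_width: 0.0575
```

Contact reached (z stops at 0.1378, 0.1372 expected); release and lift.

Call:
carry_out(increments="0.85 0 0 0 0 0 0; 0.85 0 0 0 0 0 0; 0.85 0 0 0 0 0 0; 0.85 0 0 0 0 0 0; 0.85 0 0 -0.01 0 0 0; 0.85 0 0 -0.02 0 0 0; 0.85 0 0 -0.03 0 0 0; 0.85 0 0 -0.035 0 0 0; 1 0 0 -0.025 0 0 0; 1 0 0 -0.01 0 0 0; 1 0 0 -0.005 0 0 0; 1 0 0 0 0 0 0")

```text
time_s: 53.9
tool_pos: [0.457, 0.3073, 0.2835]
tool_rot: [179.4, -0.2, 84.9]
force: [0.3, -0.6, -0.5]
grip_width: 0.087
```

Call:
carry_out(increments="1 -0.02 0 0 0 0 0; 1 -0.03 0 0 0 0 0; 1 -0.03 0 0 0 0 0; 1 -0.03 0 0 0 0 0; 1 -0.02 0 0 0 0 0; 1 -0.01 0 0 0 0 0; 1 0 0 0 0 0 0; 1 0 0 0 0 0 0")

```text
time_s: 54.9
tool_pos: [0.4405, 0.1623, 0.2759]
tool_rot: [-179.8, -0.1, 84.9]
force: [0.0, 1.2, 0.7]
grip_width: 0.0869
```

```bash
python3 look.py w28; python3 b.py long_red,.004 small_red,.004 tall_red,.004 round_red,.004 long_blue,0 tall_blue,0 round_green,0; python3 - <<'E'
from h import *
for n in("scene","top"):
    p=read_camera(n);c=p["img"][110:270,330:530] if n=="scene" else p["img"][160:310,100:300];cv2.imwrite(f"pics/{n}9.png",cv2.resize(c,(800,600),interpolation=cv2.INTER_CUBIC))
E
```

```text
long_red 2 0.5640 0.3486 yaw -18.7 cost 0.949
long_red 2 0.5222 0.2932 yaw -2.9 cost 0.120
long_red 2 0.5263 0.2940 yaw -6.4 cost 0.537
small_red 1 0.4291 0.2387 yaw -0.4 cost 0.341
tall_red 1 0.4556 0.3655 yaw -7.5 cost 0.210
round_red 1 0.4556 0.3040 yaw -1.5 cost 0.206
long_blue 2 0.6881 0.1972 yaw 3.1 cost 0.099
long_blue 2 0.6850 0.1982 yaw 2.9 cost 0.062
long_blue 2 0.6858 0.1977 yaw 2.7 cost 0.084
tall_blue 2 0.4548 -0.0857 yaw 35.7 cost 0.119
tall_blue 2 0.4512 -0.0898 yaw 27.7 cost 0.102
tall_blue 2 0.4547 -0.0877 yaw 30.0 cost 0.121
round_green 2 0.5763 0.0616 yaw -0.6 cost 0.082
round_green 2 0.5724 0.0597 yaw -0.7 cost 0.116
round_green 2 0.5748 0.0613 yaw -0.3 cost 0.099
```

View pics/w28.png

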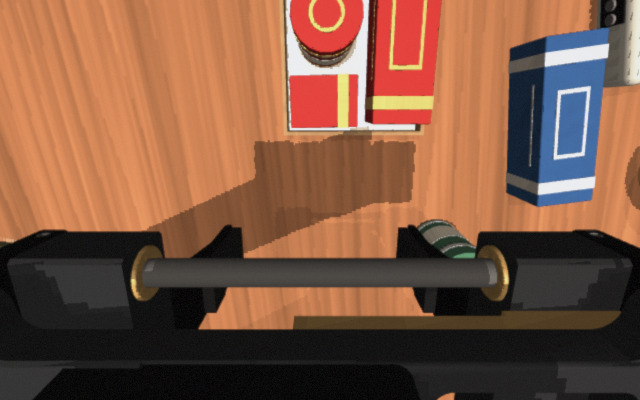

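View pics/scene9.png

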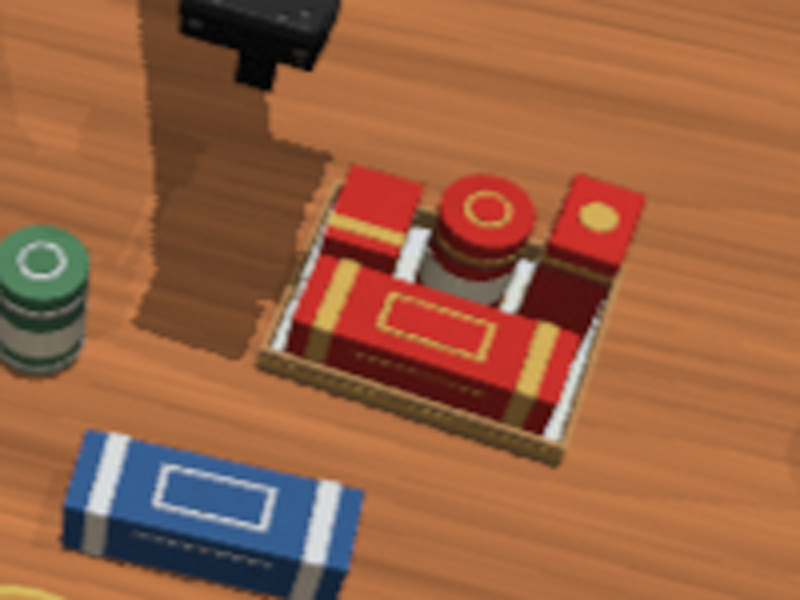

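View pics/top9.png

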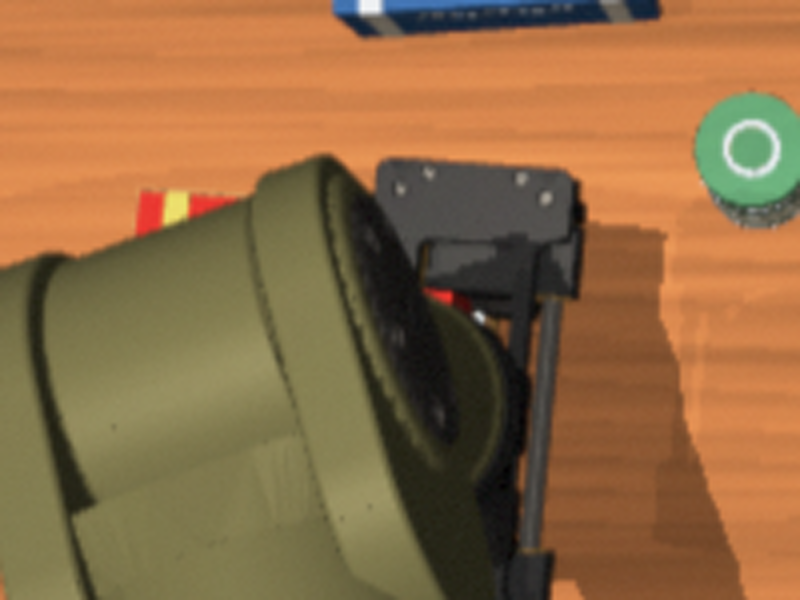

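Call:
carry_out(increments="1 -0.02 0.005 0 0 0 0; 1 -0.035 0.008 0 0 0 0; 1 -0.035 0.01 0 0 0 0; 1 -0.035 0.01 0 0 0 0; 1 -0.035 0.01 0 0 0 0; 1 -0.035 0.01 0 0 0 0; 1 -0.035 0.01 0 0 0 0; 1 -0.02 0 0 0 0 0; 1 -0.01 0 0 0 0 0; 1 0 0 0 0 0 0; 1 0 0 0 0 0 0")

```text
time_s: 57.22
tool_pos: [0.4825, -0.1091, 0.2761]
tool_rot: [-179.9, -0.1, 85.1]
force: [-0.2, 1.0, 0.1]
grip_width: 0.0869
```

```bash
python3 b.py long_red,.004 small_red,.004 tall_red,.004 round_red,.004; python3 - <<'E'
from h import *
p=read_camera("top");c=p["img"][160:310,100:300];cv2.imwrite(f"pics/top10.png",cv2.resize(c,(800,600),interpolation=cv2.INTER_CUBIC));print(get_obs()["qpos"].round(0))
E
```

```text
long_red 2 0.5307 0.2954 yaw -5.5 cost 0.063
long_red 2 0.5196 0.2930 yaw -2.8 cost 0.164
long_red 2 0.5292 0.2942 yaw -6.4 cost 0.124
small_red 2 0.4520 0.2407 yaw -1.5 cost 0.097
small_red 2 0.4213 0.2383 yaw -1.3 cost 0.355
small_red 2 0.4515 0.2396 yaw -1.4 cost 0.237
tall_red 2 0.4623 0.3675 yaw -1.6 cost 0.255
tall_red 2 0.4519 0.3674 yaw -9.6 cost 0.231
tall_red 2 0.4623 0.3652 yaw -7.6 cost 0.245
round_red 2 0.4591 0.3056 yaw 12.8 cost 0.066
round_red 2 0.4554 0.3049 yaw 0.9 cost 0.211
round_red 2 0.4581 0.3046 yaw 3.5 cost 0.148
[ 62.   3. -53. 104.   2.  74.   4.]
```

View pics/top10.png

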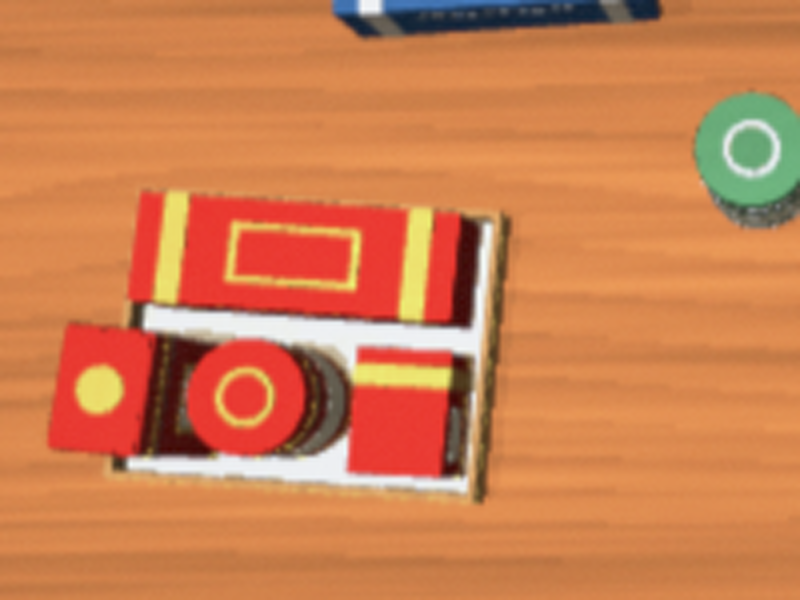

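```bash
python3 -c "
from cell import *
print(sign_off())"
```

```text
the job is handed in; nothing more can be done
None
```

I packed all four red packs into the carton and handed the job in at about 58 s. The long box lies along the far long wall. The small box, round tin and tall tin stand in a row along the near wall. Each one was lowered until it met the floor before I let go.

**Last checks:**
- **Pictures:** The final top, scene and wrist pictures show all four red packs upright, inside the rim and with gaps between them.
- **Position fits:** In the top view, the fits for the long box, small box and round tin agree with where I released them to within about 3 mm. The tall tin's centre also agrees, but that fit is loose because the round tin hides part of it. The scene-view fits of the packed items, mainly the small box, were off (high cost, 3–30 mm) because their bases are hidden.
- **Other packs:** The long blue box and the green tin still measure where they started. The tall blue tin's centre is also unmoved. Its turn read about 28–36°, against 24–35° at the start, which is the scatter of that fit.
- **Robot:** The arm finished clear of everything, with the gripper open. The forces I read at the ends of moves were only a few newtons. One move, carrying the round tin at a safe height, overshot by about 35 mm; I brought it back before lowering the tin.

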